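# Load the filter drawer of an optics inspection bench

### The job

Take every red transit blank out of the loader's drawer and lay it flat in the grey tray. With the drawer still standing open, slide every filter slide present fully home into a bay whose slot matches its thickness (thin, white-handled slides under white roofs, thick, black-handled ones under black roofs), handle towards you; then push the drawer home until it seats at its detent. Leave the glass bottle, lens, jar and can where they stand.

Things in the scene. Friction and masses are not known exactly. Their poses are not given: they have to be found in the camera images.
- thin_a: Thin filter slide, 120 g: plate 100 (x) x 50 (y) x 6 mm. Origin: centre of the plate's underside; x points from the handle to the leading edge (x = 50). White handle: upright tab 10 mm thick (x), 34 wide (y), centred at x = -45, top 62 mm above the underside; pinch it across x from above. May be absent. Silver frame, amber glass.
- thin_b: Second thin filter slide, 120 g: plate 100 (x) x 50 (y) x 6 mm. Origin: centre of the plate's underside; x points from the handle to the leading edge (x = 50). White handle: upright tab 10 mm thick (x), 34 wide (y), centred at x = -45, top 62 mm above the underside; pinch it across x from above. May be absent. Silver frame, amber glass.
- thick_a: Thick filter slide, 200 g: plate 100 (x) x 50 (y) x 12 mm. Origin: centre of the plate's underside; x points from the handle to the leading edge (x = 50). Black handle: upright tab 10 mm thick (x), 34 wide (y), centred at x = -45, top 62 mm above the underside; pinch it across x from above. May be absent. Dark frame, green glass.
- thick_b: Second thick filter slide, 200 g: plate 100 (x) x 50 (y) x 12 mm. Origin: centre of the plate's underside; x points from the handle to the leading edge (x = 50). Black handle: upright tab 10 mm thick (x), 34 wide (y), centred at x = -45, top 62 mm above the underside; pinch it across x from above. May be absent. Dark frame, green glass.
- blank_a: Red transit blank, starts in bay2_thin up to 20 mm short of the stop. Made as a thin slide, 120 g: plate 100 (x) x 50 (y) x 6 mm. Origin: centre of the plate's underside; x points from the handle to the leading edge (x = 50). Red handle: upright tab 10 mm thick (x), 34 wide (y), centred at x = -45, top 62 mm above the underside; pinch it across x from above. May be absent.
- blank_b: Red transit blank, starts in bay4_thin up to 20 mm short of the stop. Made as a thin slide, 120 g: plate 100 (x) x 50 (y) x 6 mm. Origin: centre of the plate's underside; x points from the handle to the leading edge (x = 50). Red handle: upright tab 10 mm thick (x), 34 wide (y), centred at x = -45, top 62 mm above the underside; pinch it across x from above. May be absent.
- bay1_thick (a point): First (leftmost seen from the robot) bay, roof black: slot 15 mm high, 53 mm wide, flared mouth towards the robot. Point: where a fully seated slide's origin lies, on the slot floor 8 mm above the table; x into the slot. Rack front edge 20 mm to -x (lips 9 mm more), back stop 50 mm to +x; rack top and lips at most 31 mm above the table. A seated slide keeps its handle and 30 mm of plate outside.
- bay2_thin (a point): Second bay, roof white: slot 9 mm high, 53 mm wide, flared mouth towards the robot. Point: where a fully seated slide's origin lies, on the slot floor 8 mm above the table; x into the slot. Rack front edge 20 mm to -x (lips 9 mm more), back stop 50 mm to +x; rack top and lips at most 31 mm above the table. A seated slide keeps its handle and 30 mm of plate outside.
- bay3_thick (a point): Third bay, roof black: slot 15 mm high, 53 mm wide, flared mouth towards the robot. Point: where a fully seated slide's origin lies, on the slot floor 8 mm above the table; x into the slot. Rack front edge 20 mm to -x (lips 9 mm more), back stop 50 mm to +x; rack top and lips at most 31 mm above the table. A seated slide keeps its handle and 30 mm of plate outside.
- bay4_thin (a point): Fourth (rightmost) bay, roof white: slot 9 mm high, 53 mm wide, flared mouth towards the robot. Point: where a fully seated slide's origin lies, on the slot floor 8 mm above the table; x into the slot. Rack front edge 20 mm to -x (lips 9 mm more), back stop 50 mm to +x; rack top and lips at most 31 mm above the table. A seated slide keeps its handle and 30 mm of plate outside.
- drawer (a joint): How far the drawer, which carries the whole rack, stands open (m): 0 = home at its stop, 0.075 to 0.090 at the start, 0.1 at most. It slides along the loader's x, stays where it is left and resists with about 6 N; a spring detent in the last 12 mm adds up to 9 N, then draws it home and holds it. If closed too soon, pull it out by the push plate.
- push_plate (a point): Middle of the robot-facing face of the drawer's blue upright push plate, between bays 2 and 3, 60 mm above the table; +x of its frame is the closing direction. Plate 44 mm wide, 8 thick, 26 to 74 mm above the table. Handles of slides in bays 2 and 3 begin 38 mm either side of its middle and stand 23 to 33 mm before its face.
- loader: White low housing (330 mm wide, 64 mm high in front, grey part 105 mm high from 130 mm behind the front) fixed to the bench. Origin: foot of the middle of its front face; x points into it, away from the robot. The drawer comes out of it towards -x.
- tray: Grey open tray for blanks, fixed: 150 (x) x 160 (y) outside, walls 5 mm thick and 22 mm high, floor 5 mm thick. Origin: centre of its underside. Room for two blanks side by side along y, each lengthways along x.
- glass_bottle: Stoppered glass bottle, 56 mm across, 103 mm high, bystander. Origin: centre of its foot.
- lens: Glass lens lying flat, 76 mm across, 19 mm high, bystander. Origin: centre of its underside.
- white_pot: White jar, 64 mm across, 40 mm high, bystander. Origin: centre of its foot.
- canister: Black can, 84 mm across, 90 mm high, bystander. Origin: centre of its foot.
Not all that is in view belongs to the job. What is shaped like the thick_b but purple or yellow is not meant.

How it is judged:
By the outcome, as a careful person would: the job done as asked, in the order asked, and still so for the second after the job is handed in, with the robot touching nothing.
Of thin_a, thick_a, thin_b, thick_b only 3 to 4 are there at a start; the rules pass over those that are not, and their reading is None.
Of blank_a, blank_b only 1 to 2 are there at a start; the rules pass over those that are not, and their reading is None.
At some moment in a run one of thin_a, thin_b, thick_a, thick_b may be knocked a few centimetres aside while the robot is not near it.
Once in a run the grip may slacken for a moment while it holds something.
It also fails if it takes over 210 s, if anything falls off the work surface, if the arm or the gripper's body presses on something with over 40 N, if the wrist force passes 120 N, or if a joint passes its speed limit or range.

### The arm

A 7-joint arm with a two-finger parallel gripper is mounted at the origin on the work surface. World frame = base frame: x ahead of the robot, y to its left, z up, the work surface at z = 0. Lengths are in mm, angles in rad, forces in N, time in s.
With the tool pointing down it reaches from about 400 to 875 mm from the base axis. Payload 4.4 kg.
Tool frame: the origin (TCP) lies midway between the tips of the shut fingers; the grasp point (between the pads) lies 19 mm behind it; z points along the fingers, y is the direction in which the jaws open and shut (so a half turn about z gives the same grasp; the last joint's range is limited). The gripper opens to 85 mm and grips with 20 to 120 N. Pads are 22 mm wide; open, the fingers measure 114 mm over their backs; the gripper's body (76 mm by 85 mm) begins 54 mm behind the grasp point. The pads swing forward as they close: fully open they stand 13 mm farther back than shut.
Start: joints at [-1.23, 0.628, 0.038, 1.517, -0.027, 0.996, -0.02], TCP at [257.165, 596.979, 231.313] pointing down, gripper open.
Joint ranges: [-3.06, 3.06], [-0.37, 2.12], [-1.25, 1.32], [0.18, 2.47], [-1.1, 4.24], [0.23, 1.98], [-2.94, 2.94]. Speed limits (rad/s): [2.57, 2.57, 3.14, 3.14, 3.14, 3.14, 3.14].

### API

Orientations are given as [roll, pitch, yaw] about the fixed x, y, z axes, in that order (R = Rz(yaw) Ry(pitch) Rx(roll)).
In Python, from cell import ctrl, vision gives the robot as it stands.
- The arm moves only by the tool play_rows, never from a script. Its arguments are lists of equal length, an entry for each row: "slide": the shift along the tool's x, y, z in mm, a list of three; "turn": the turn about the tool's z in rad; "fingers": the opening, from 0 (shut) to 1 (fully open). A call has 1 to 5 rows; each row is the pose to reach, as a shift and turn from the pose measured when the call began, along the tool's axes at that moment; what a row does not reach only later rows make up. A row lasts 1/8 s, in which the tool goes at most 62.5 mm and 10.7 degrees, less where a joint would pass 70% of its speed; a pose out of reach is approached as far as the arm can. A call with a gripper value outside its range is refused whole. The fingers move at their own pace and stop on an object; the grip force is fixed at half the most. Time passes only in rows, so rows that repeat a pose let the fingers close. It gives the time, the measured TCP pose, the force and the opening at its end, in the units of the state.
- ctrl.read_state(): the state, without advancing time (a new reading comes with each control period).
- vision.get_image(name): name is "scene" or "top"; returns (picture, depth): 480x640x3 uint8, blue, green, red; 480x640 float32, mm along the optical axis (not along the pixel's ray), 0 where there is no reading.
- vision.camera_params(name): a dict with "fx", "fy", "cx", "cy" (pixels), "dist_coeffs" ([k1, k2, p1, p2, k3] as OpenCV has them; the pictures are not rectified), "position" and "rotation" of the camera in the world. Camera axes: x right, y up, looking along -z (the intrinsics and any distortion apply to the point x, -y, -z); pixel columns grow to the right and rows downward; lengths in mm; the calibration is good to about 2 mm. A picture is of the moment at which its call begins. camera_params takes no time and is no camera call.
- ctrl.finish_job(): hands the job in, once; it reports no verdict.
The state is a dict: "clock": time; "qpos": joint angles; "qd": joint speeds; "tau": joint torques, N m; "eef_pos": TCP position; "tool_rot": TCP orientation; "force": force on the tool from outside, world axes, zero at the start; "torque": the same for the moment, N m; "width": finger opening in mm.
Only numpy, scipy, OpenCV 4.12 (cv2) and the standard library are available. Lean on these libraries where they do the work, as an engineer would, in place of code of your own. Each camera call takes 0.05 s, during which the arm holds its last target.

## Working session

There is one attempt and no reset: what is moved stays moved. The work goes in short steps, Python scripts to look and compute and a tool call to move; the robot and the scene stay as the last step left them, time stands still between calls to the robot, and variables do not carry over. Pictures are saved under pics/ and viewed, and the job is handed in when it is done.

Besides the shell and the picture viewer there is one more tool, called as name([rows], argument=value, ...), one row to a line, values as JSON. play_rows: Moves the arm, as the interface text tells. Its arguments: {"type":"object","properties":{"slide":{"type":"array"},"turn":{"type":"array"},"fingers":{"type":"array"}},"required":["slide","turn","fingers"]}

```bash
ls; mkdir -p pics; python3 - <<'E'
from cell import ctrl, vision
import cv2
s=ctrl.read_state()
print({k:s[k] for k in('clock','eef_pos','tool_rot','force','width')})
for n in('scene','top'):
    im,d=vision.get_image(n); cv2.imwrite(f'pics/{n}0.png',im)
    p=vision.camera_params(n); print(n,p)
E
```

```text
pics
{'clock': 0.0, 'eef_pos': array([256.8831009 , 596.38613856, 230.38342584]), 'tool_rot': array([-3.13965625e+00, -1.09341777e-05,  2.73481081e+00]), 'force': array([ 0.07167238, -0.49008323, -0.30437949]), 'width': 85.230346805386}
scene {'fx': 541.77463866503, 'fy': 541.77463866503, 'cx': 321.6909783180629, 'cy': 243.63856405221904, 'dist_coeffs': array([0.00095522, 0.        , 0.        , 0.        , 0.        ]), 'position': array([ 962.06828392, -912.19423975,  977.42326594]), 'rotation': array([ 0.80809388, -0.00795245,  0.4882257 ])}
top {'fx': 587.849040540372, 'fy': 587.849040540372, 'cx': 320.8422744716261, 'cy': 239.26956637859402, 'dist_coeffs': array([-0.03751672,  0.        ,  0.        ,  0.        ,  0.        ]), 'position': array([ 419.70006516,  -52.200183  , 1358.38850725]), 'rotation': array([ 0.08710386, -0.01880751, -1.58982838])}
```

View pics/scene0.png

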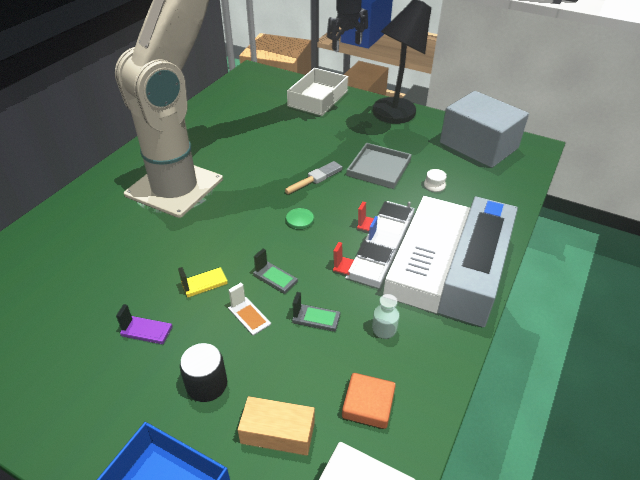

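View pics/top0.png

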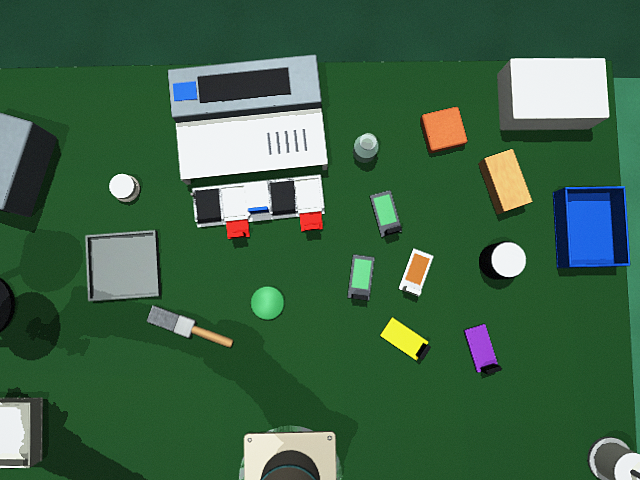

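```bash
cat > h.py <<'E'
import numpy as np, cv2
from scipy.spatial.transform import Rotation as R
from cell import ctrl, vision
def KD(p): return np.array([[p['fx'],0,p['cx']],[0,p['fy'],p['cy']],[0,0,1.]]),np.array(p['dist_coeffs'])
def Rc(p): return R.from_euler('xyz',p['rotation']).as_matrix()@np.diag([1,-1,-1.])  # cv cam->world
def rays(n,uv):
    p=vision.camera_params(n);K,D=KD(p)
    q=cv2.undistortPoints(np.array(uv,float).reshape(-1,1,2),K,D).reshape(-1,2)
    return np.array(p['position']),np.c_[q,np.ones(len(q))]@Rc(p).T
def onz(n,uv,z):
    o,r=rays(n,uv); return o+r*((z-o[2])/r[:,2])[:,None]
def proj(n,P):
    p=vision.camera_params(n);K,D=KD(p);M=Rc(p)
    rv,_=cv2.Rodrigues(M.T); return cv2.projectPoints(np.array(P,float).reshape(-1,1,3),rv,-M.T@p['position'],K,D)[0].reshape(-1,2)
def cloud(n,d):
    h,w=d.shape;v,u=np.mgrid[:h,:w];o,r=rays(n,np.c_[u.ravel(),v.ravel()])
    P=o+r*d.reshape(-1,1); P[d.ravel()==0]=np.nan
    return P.reshape(h,w,3)
def st():
    s=ctrl.read_state();print('t %.2f'%s['clock'],'pos',s['eef_pos'].round(1),'rot',s['tool_rot'].round(3),'F',s['force'].round(1),'w %.1f'%s['width'],'q',s['qpos'].round(2));return s
def shift(P,yaw=None,s=None):
    """tool-axes shift to world point P, and turn"""
    s=s or ctrl.read_state();M=R.from_euler('xyz',s['tool_rot'])
    d=M.inv().apply(np.array(P,float)-s['eef_pos'])
    t=None
    if yaw is not None: # desired direction of tool y (mod pi) in the world
        y=M.as_matrix()[:,1];a=np.arctan2(y[1],y[0]);e=(yaw-a+np.pi/2)%np.pi-np.pi/2; t=-e  # tool z down
    return d.round(1),t
E
python3 - <<'E'
from h import *
im,d=vision.get_image('top');C=cloud('top',d);np.save('C.npy',C);cv2.imwrite('pics/t1.png',im)
for u,v in [(300,380),(450,300),(122,265),(250,150),(245,90),(208,207),(283,195),(267,303),(362,277),(500,260)]: print((u,v),C[v,u].round(1))
hsv=cv2.cvtColor(im,cv2.COLOR_BGR2HSV)
Z=C[...,2]
for nm,(x0,y0,x1,y1) in dict(tkA=(365,185,410,240),tkB=(340,250,382,305),th=(395,245,440,300),rL=(222,215,255,242),rR=(295,208,328,235),plate=(245,203,273,216)).items():
    z=Z[y0:y1,x0:x1];m=(z>45)&(z<80)
    P=C[y0:y1,x0:x1][m]; 
    print(nm,len(P),np.nanmedian(P,0).round(1),np.nanpercentile(P,[3,97],axis=0).round(1).tolist())
E
python3 - <<'E'
import cv2
a=cv2.imread('pics/top0.png')[175:315,330:450];cv2.imwrite('pics/c1.png',cv2.resize(a,None,fx=5,fy=4.2,interpolation=2))
a=cv2.imread('pics/top0.png')[160:250,170:340];cv2.imwrite('pics/c2.png',cv2.resize(a,None,fx=4.7,fy=4.7,interpolation=2))
E
```

```text
(300, 380) [217.9 -26.5   4.4]
(450, 300) [ 391.6 -376.4   -1.1]
(122, 265) [486.3 380.1  -0.9]
(250, 150) [735.1  75.9  66.1]
(245, 90) [858.   81.5 110.1]
(208, 207) [613.  175.5  32.4]
(283, 195) [638.6   5.2  26.8]
(267, 303) [393.5  45.1  17.7]
(362, 277) [ 448.4 -172.4   12.2]
(500, 260) [ 477.8 -467.2   92. ]
tkA 79 [ 550.5 -239.9   62.6] [[543.7, -255.5, 47.6], [558.2, -224.7, 66.9]]
tkB 74 [ 403.7 -160.3   62.1] [[398.9, -177.7, 56.1], [410.4, -144.9, 65.9]]
th 81 [ 416.3 -278.    61.2] [[407.5, -294.5, 46.9], [423.5, -264.5, 66.3]]
rL 83 [546.4 110.3  66.7] [[540.4, 94.4, 51.4], [551.3, 127.6, 72.1]]
rR 76 [559.5 -57.4  68. ] [[555.1, -73.0, 54.4], [566.0, -42.0, 72.2]]
plate 104 [600.4  60.9  72.3] [[596.3, 40.9, 51.5], [605.6, 80.7, 78.3]]
```

View pics/c1.png

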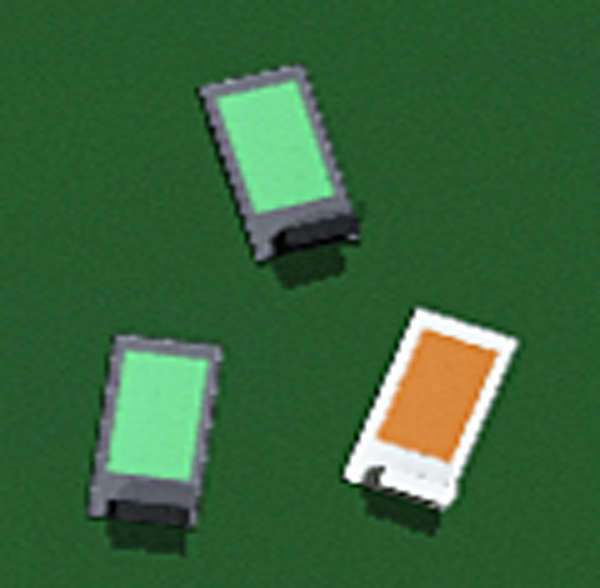

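View pics/c2.png

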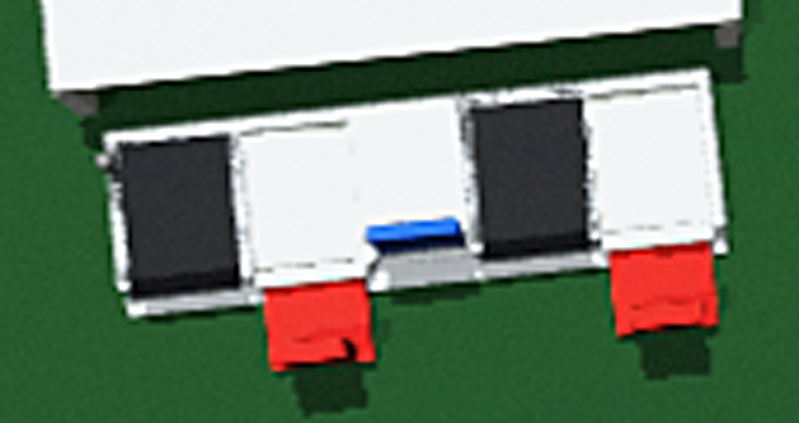

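```bash
cat >> h.py <<'E'
def ang(P):  # long-axis angle of points' min rect
    (c,(w,h),a)=cv2.minAreaRect(np.array(P,np.float32)[:,:2])
    b=cv2.boxPoints((c,(w,h),a));e=[b[1]-b[0],b[2]-b[1]];e=max(e,key=np.linalg.norm)
    return np.array(c),sorted((w,h)),np.degrees(np.arctan2(e[1],e[0]))%180
def blobs(mask,amin=40):
    n,l,s,c=cv2.connectedComponentsWithStats(mask.astype(np.uint8)); return [(l==i,s[i],c[i]) for i in range(1,n) if s[i,4]>=amin]
def handle(C,box,zlo=57,zhi=74):
    x0,y0,x1,y1=box;z=C[y0:y1,x0:x1,2];P=C[y0:y1,x0:x1][(z>zlo)&(z<zhi)]
    return P
E
python3 - <<'E'
from h import *
C=np.load('C.npy');im=cv2.imread('pics/t1.png');hsv=cv2.cvtColor(im,cv2.COLOR_BGR2HSV)
H,S,V=cv2.split(hsv)
def cont(m,n,z):
    c=max(cv2.findContours(m.astype(np.uint8),0,1)[0],key=cv2.contourArea).reshape(-1,2);return onz(n,c,z)
zt=np.zeros(H.shape,bool)
def sub(m,b):
    o=np.zeros(m.shape,bool);x0,y0,x1,y1=b;o[y0:y1,x0:x1]=m[y0:y1,x0:x1];return o
B=dict(tkA=(365,185,410,240),tkB=(340,250,382,305),th=(395,245,440,300))
for k,b in B.items():
    g=(H>40)&(H<90)&(V>160) if k!='th' else (H<20)&(S>120)&(V>120)
    z=6 if k=='th' else 12
    print(k,'glass',ang(cont(sub(g,b),'top',z)))
    P=handle(C,b);print('  handle',np.median(P,0).round(1),len(P),ang(P))
for k,b in dict(rL=(222,215,255,242),rR=(295,208,328,235),push=(245,200,275,218)).items():
    P=handle(C,b,60,80);print(k,np.median(P,0).round(1),len(P),ang(P))
# red mask of the plate edges
red=((H<8)|(H>172))&(S>150)&(V>120)
for k,b in dict(rL=(222,215,255,242),rR=(295,208,328,235)).items():
    m=sub(red,b);ys,xs=np.where(m);print(k,xs.min(),xs.max(),ys.min(),ys.max())
# black roofs
for k,b in dict(r1=(192,185,222,225),r3=(268,176,300,216)).items():
    m=sub(V<70,b);print(k,ang(cont(m,'top',31)))
# housing front edge
E=[]
for u in range(190,322,3):
    col=V[150:195,u].astype(int);i=np.where((col[:-1]>150)&(col[1:]<150))[0]
    if len(i):E.append((u,150.5+i[0]))
P=onz('top',E,64);vx,vy,x,y=cv2.fitLine(P[:,:2].astype(np.float32),cv2.DIST_HUBER,0,.01,.01).ravel()
print('front edge angle',np.degrees(np.arctan2(vy,vx)),x,y, 'ends',P[0].round(),P[-1].round())
# blue
blue=(H>100)&(H<130)&(S>150)
print('push top',ang(cont(sub(blue,(245,203,273,216)),'top',74)))
# tray
trm=(S<60)&(V>60)&(V<190);print('tray',ang(cont(sub(trm,(75,220,170,310)),'top',22)))
E
```

```text
Traceback (most recent call last):
  File "h.py", line 30, in ang
    (c,(w,h),a)=cv2.minAreaRect(np.array(P,np.float32)[:,:2])
                ~~~~~~~~~~~~~~~^^^^^^^^^^^^^^^^^^^^^^^^^^^^^^
cv2.error: OpenCV(4.12.0) /io/opencv/modules/imgproc/src/convhull.cpp:143: error: (-215:Assertion failed) total >= 0 && (depth == CV_32F || depth == CV_32S) in function 'convexHull'
```

Non-contiguous slice; fix.

```bash
sed -i 's/cv2.minAreaRect(np.array(P,np.float32)\[:,:2\])/cv2.minAreaRect(np.ascontiguousarray(np.array(P)[:,:2],dtype=np.float32))/' h.py
cat > m1.py <<'E'
from h import *
C=np.load('C.npy');im=cv2.imread('pics/t1.png');hsv=cv2.cvtColor(im,cv2.COLOR_BGR2HSV)
H,S,V=cv2.split(hsv)
def cont(m,n,z):
    c=max(cv2.findContours(m.astype(np.uint8),0,1)[0],key=cv2.contourArea).reshape(-1,2);return onz(n,c,z)
def sub(m,b):
    o=np.zeros(m.shape,bool);x0,y0,x1,y1=b;o[y0:y1,x0:x1]=m[y0:y1,x0:x1];return o
B=dict(tkA=(365,185,410,240),tkB=(340,250,382,305),th=(395,245,440,300))
for k,b in B.items():
    g=(H>40)&(H<90)&(V>160) if k!='th' else (H<20)&(S>120)&(V>120)
    z=6 if k=='th' else 12
    print(k,'glass',ang(cont(sub(g,b),'top',z)))
    P=handle(C,b);print('  handle',np.median(P,0).round(1),len(P),ang(P))
for k,b in dict(rL=(222,215,255,242),rR=(295,208,328,235),push=(245,200,275,218)).items():
    P=handle(C,b,60,80);print(k,np.median(P,0).round(1),len(P),ang(P))
red=((H<8)|(H>172))&(S>150)&(V>120)
for k,b in dict(rL=(222,215,255,242),rR=(295,208,328,235)).items():
    m=sub(red,b);ys,xs=np.where(m);print(k,xs.min(),xs.max(),ys.min(),ys.max())
for k,b in dict(r1=(192,185,222,225),r3=(268,176,300,216)).items():
    m=sub(V<70,b);print(k,ang(cont(m,'top',31)))
E=[]
for u in range(190,322,3):
    col=V[150:195,u].astype(int);i=np.where((col[:-1]>150)&(col[1:]<150))[0]
    if len(i):E.append((u,150.5+i[0]))
P=onz('top',E,64);vx,vy,x,y=cv2.fitLine(P[:,:2].astype(np.float32),cv2.DIST_HUBER,0,.01,.01).ravel()
print('front edge angle',np.degrees(np.arctan2(vy,vx)),x,y, 'ends',P[0].round(),P[-1].round())
blue=(H>100)&(H<130)&(S>150)
print('push top',ang(cont(sub(blue,(245,203,273,216)),'top',74)))
trm=(S<60)&(V>60)&(V<190);print('tray',ang(cont(sub(trm,(75,220,170,310)),'top',22)))
E
python3 m1.py
```

```text
tkA glass (array([ 603.55102539, -228.81600952]), [38.80949401855469, 66.50237274169922], np.float32(14.293515))
  handle [ 551.3 -239.9   63.1] 70 (array([ 551.54821777, -240.96038818]), [9.890056610107422, 34.286842346191406], np.float32(103.90048))
tkB glass (array([ 456.71246338, -170.1448822 ]), [39.028472900390625, 66.90821838378906], np.float32(171.06865))
  handle [ 403.7 -161.1   62.2] 70 (array([ 403.68655396, -161.40866089]), [9.926933288574219, 33.763145446777344], np.float32(80.810425))
th glass (array([ 465.64373779, -300.67263794]), [35.9727668762207, 63.88585662841797], np.float32(158.19499))
  handle [ 415.5 -279.9   62.1] 70 (array([ 415.8296814 , -279.53945923]), [9.954570770263672, 33.10276794433594], np.float32(68.329254))
rL [546.6 110.5  67.2] 75 (array([545.86346436, 110.99268341]), [9.779182434082031, 33.47941589355469], np.float32(94.12134))
rR [559.6 -57.4  68.1] 72 (array([560.41552734, -58.17031097]), [9.942266464233398, 33.48711395263672], np.float32(96.2065))
push [600.8  60.9  72.5] 90 (array([601.53875732,  60.92963409]), [8.738943099975586, 43.546321868896484], np.float32(97.671135))
rL 226 249 220 238
rR 300 322 211 230
r1 (array([616.13726807, 179.6157074 ]), [60.364891052246094, 74.87077331542969], np.float32(5.4085345))
r3 (array([631.68267822,   5.60227776]), [53.840187072753906, 76.01081848144531], np.float32(3.1274216))
front edge angle -84.81819 686.9896 66.466545 ends [673. 210.  64.] [700. -78.  64.]
push top (array([599.38653564,  58.63113785]), [11.841805458068848, 43.608829498291016], np.float32(96.22677))
tray (array([484.78286743, 374.25134277]), [151.195556640625, 160.4725799560547], np.float32(93.31901))
```

```bash
python3 - <<'E'
from h import *
s=st();print(shift([546.2,110.7,150],np.radians(5.2)))
E
```

```text
t 0.15 pos [257.  596.5 230.6] rot [-3.14   0.     2.735] F [-0.3 -0.5  0.1] w 85.3 q [-1.23  0.63  0.04  1.52 -0.03  1.   -0.02]
(array([-457.8, -331.6,   81.1]), np.float64(1.0732755226506692))
```

play_rows([
  [-45,-33,0],
  [-90,-65,0],
  [-135,-98,0],
  [-180,-130,0],
  [-225,-165,0],
], turn=[0.1,0.2,0.3,0.4,0.5], fingers=[0.6,0.6,0.6,0.6,0.6])

```text
clock: 0.78
eef_pos: [399.1, 354.5, 230.8]
tool_rot: [-3.141, 0.001, 2.232]
force: [0.7, -0.2, 0.5]
width: 51.0
```

```bash
python3 - <<'E'
from h import *
s=st();print(shift([546.2,110.7,150],np.radians(5.2)))
E
```

```text
t 0.78 pos [399.1 354.5 230.8] rot [-3.141e+00  1.000e-03  2.232e+00] F [ 0.7 -0.2  0.5] w 51.0 q [-0.9   0.47  0.18  1.85 -0.11  0.84 -0.01]
(array([-282.7,  -33.4,   81. ]), np.float64(0.5701970786702617))
```

play_rows([
  [-55,-7,0],
  [-110,-13,20],
  [-165,-20,40],
  [-220,-26,60],
  [-283,-33,80],
], turn=[0.11,0.23,0.34,0.45,0.57], fingers=[0.6,0.6,0.6,0.6,0.6])

```text
clock: 1.4
eef_pos: [545.3, 113.0, 151.5]
tool_rot: [-3.141, 0.001, 1.659]
force: [1.5, 0.5, -0.4]
width: 51.5
```

```bash
python3 - <<'E'
from h import *
s=st();print(shift([546.2,110.7,38],np.radians(5.2)))
E
```

```text
t 1.40 pos [545.3 113.  151.5] rot [-3.141e+00  1.000e-03  1.659e+00] F [ 1.5  0.5 -0.4] w 51.5 q [-0.45  0.62  0.3   1.87 -0.27  0.7   0.09]
(array([ -2.3,   0.7, 113.5]), np.float64(-0.002501878483057718))
```

play_rows([
  [-2,1,30],
  [-2,1,60],
  [-2,1,85],
  [-2,1,113],
  [-2,1,113],
], turn=[0,0,0,0,0], fingers=[0.6,0.6,0.6,0.6,0.6])

```text
clock: 2.02
eef_pos: [544.6, 110.7, 36.6]
tool_rot: [-3.136, 0.001, 1.659]
force: [0.4, 0.1, -0.2]
width: 51.5
```

```bash
python3 - <<'E'
from h import *
s=st();im,_=vision.get_image('scene');cv2.imwrite('pics/s2.png',cv2.resize(im[150:300,280:480],None,fx=4,fy=4))
E
```

```text
t 2.02 pos [544.6 110.7  36.6] rot [-3.136e+00  1.000e-03  1.659e+00] F [ 0.4  0.1 -0.2] w 51.5 q [-0.38  0.8   0.21  1.92 -0.34  0.46  0.16]
```

View pics/s2.png

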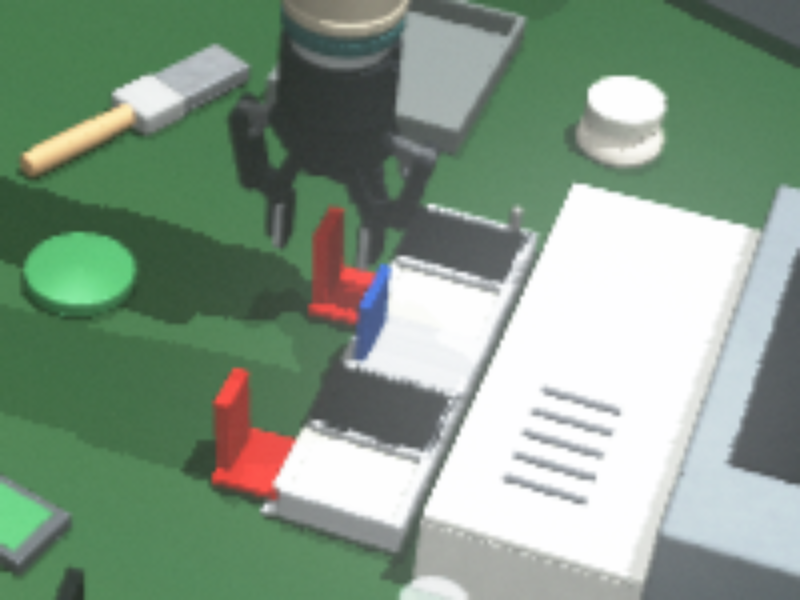

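The fingers straddle the far red handle (crop ~330,260). Closing.

play_rows([
  [0,1,0],
  [0,1,0],
  [0,1,0],
  [0,1,0],
  [0,1,0],
], turn=[0,0,0,0,0], fingers=[0.0,0,0,0,0])

```text
clock: 2.7
eef_pos: [548.9, 111.2, 40.4]
tool_rot: [3.139, 0.0, 1.659]
force: [-2.7, 0.5, 13.3]
width: 9.3
```

play_rows([
  [0,-5,0],
  [0,-20,0],
  [0,-40,0],
  [0,-60,0],
  [0,-80,0],
], turn=[0,0,0,0,0], fingers=[0.0,0,0,0,0])

```text
clock: 3.32
eef_pos: [468.1, 104.2, 40.4]
tool_rot: [3.139, 0.0, 1.659]
force: [-1.1, -0.7, -2.1]
width: 9.4
```

```bash
python3 - <<'E'
from h import *
s=st();im,_=vision.get_image('scene');cv2.imwrite('pics/s3.png',cv2.resize(im[150:300,280:480],None,fx=4,fy=4))
E
```

```text
t 3.33 pos [468.1 104.2  40.4] rot [3.139 0.    1.659] F [-1.1 -0.7 -2.1] w 9.4 q [-0.39  0.73  0.16  2.13 -0.37  0.3   0.18]
```

View pics/s3.png

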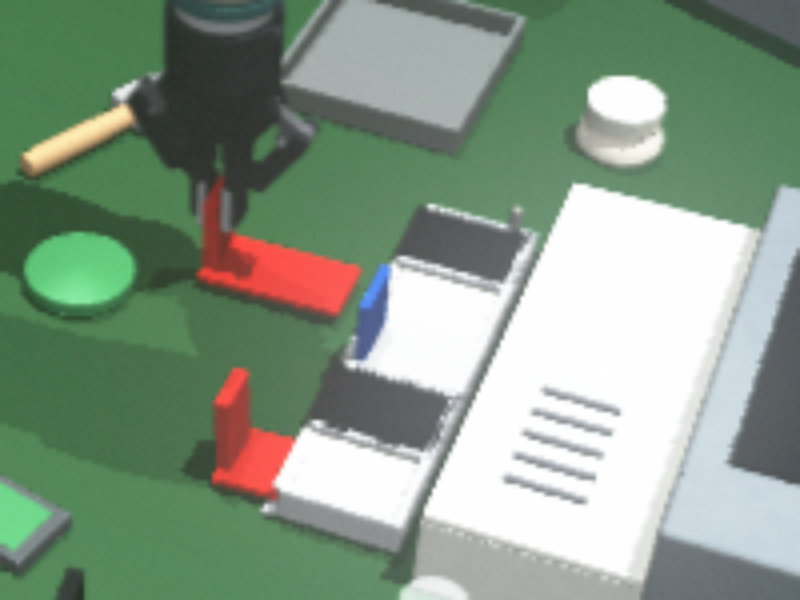

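play_rows([
  [0,0,-20],
  [0,0,-50],
  [0,0,-80],
  [0,0,-80],
  [0,0,-80],
], turn=[0,0,0,0,0], fingers=[0.0,0,0,0,0])

```text
clock: 4.0
eef_pos: [464.0, 103.9, 119.8]
tool_rot: [-3.137, -0.0, 1.66]
force: [0.6, 0.2, -1.4]
width: 9.2
```

```bash
python3 - <<'E'
from h import *
s=st();print(shift([438,408.6,110],np.radians(3.3)))
im,_=vision.get_image('scene');cv2.imwrite('pics/s4.png',cv2.resize(im[100:300,280:480],None,fx=3,fy=3))
E
```

```text
t 4.00 pos [464.  103.9 119.8] rot [-3.137 -0.     1.66 ] F [ 0.6  0.2 -1.4] w 9.2 q [-0.46  0.58  0.27  2.1  -0.31  0.5   0.13]
(array([305.8,   1.2,   9.8]), np.float64(0.031223554327914682))
```

View pics/s4.png

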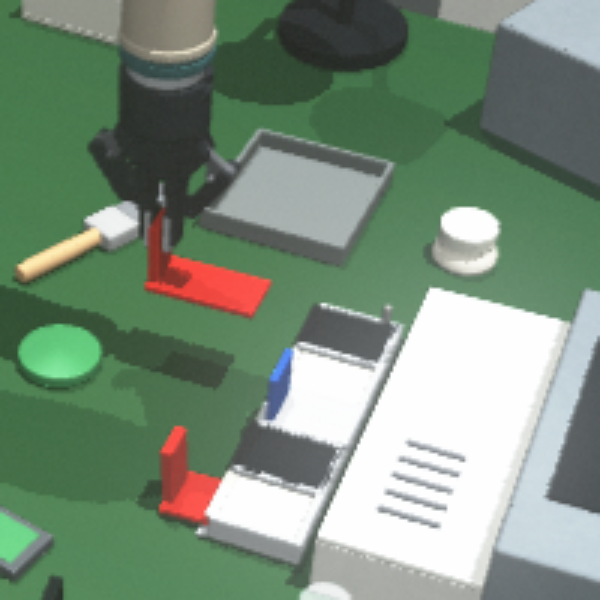

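The blank is held level (crop 200,285). Carrying it over the tray.

play_rows([
  [50,0,0],
  [110,0,0],
  [170,0,0],
  [240,1,0],
  [306,1,5],
], turn=[0.01,0.02,0.03,0.03,0.03], fingers=[0.0,0,0,0,0])

```text
clock: 4.68
eef_pos: [437.9, 399.1, 113.9]
tool_rot: [-3.135, 0.002, 1.629]
force: [0.8, 0.1, -1.1]
width: 9.0
```

```bash
python3 - <<'E'
from h import *
s=st();print(shift([438,408.6,38.5],np.radians(3.3)))
E
```

```text
t 4.67 pos [437.9 399.1 113.9] rot [-3.135e+00  2.000e-03  1.629e+00] F [ 0.8  0.1 -1.1] w 9.0 q [-1.    0.73  0.35  1.79 -0.37  0.7  -0.39]
(array([ 9.6,  1.1, 75.4]), np.float64(0.0010441744955806964))
```

play_rows([
  [10,1,15],
  [10,1,35],
  [10,1,55],
  [10,1,70],
  [10,1,76],
], turn=[0,0,0,0,0], fingers=[0.0,0,0,0,0])

```text
clock: 5.3
eef_pos: [437.1, 406.9, 38.4]
tool_rot: [-3.132, 0.004, 1.628]
force: [-11.5, -8.8, 49.5]
width: 8.6
```

```bash
python3 - <<'E'
from h import *
s=st();im,_=vision.get_image('scene');cv2.imwrite('pics/s5.png',cv2.resize(im[100:250,300:450],None,fx=4,fy=4))
im,_=vision.get_image('top');cv2.imwrite('pics/t5.png',cv2.resize(im[200:320,60:220],None,fx=4,fy=4))
E
```

```text
t 5.30 pos [437.1 406.9  38.4] rot [-3.132  0.004  1.628] F [-11.5  -8.8  49.5] w 8.6 q [-0.97  0.84  0.29  1.8  -0.42  0.57 -0.36]
```

View pics/s5.png

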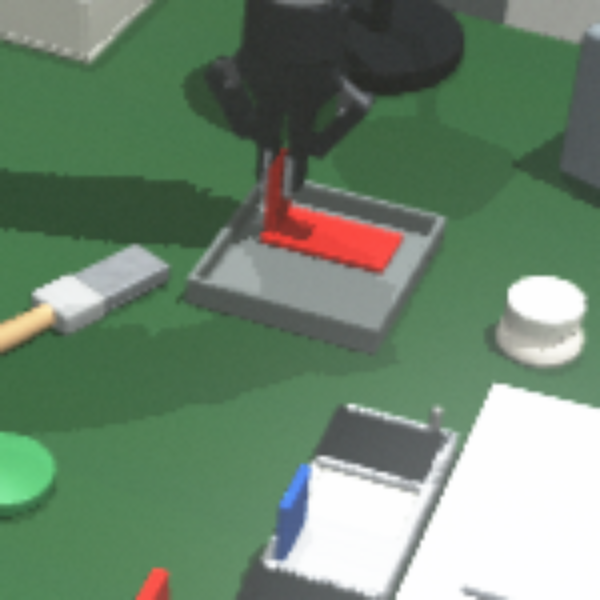

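View pics/t5.png

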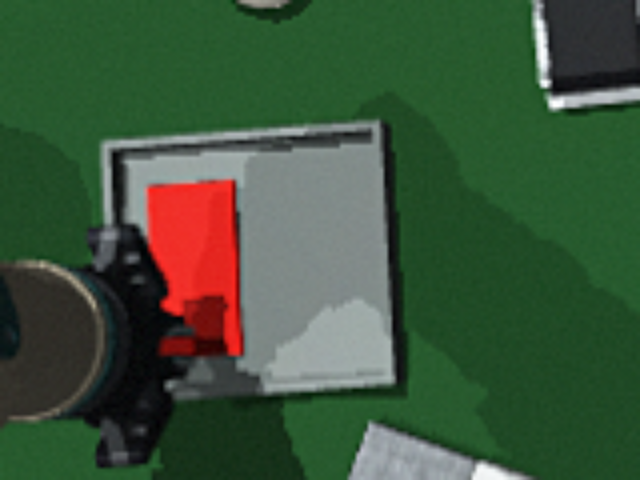

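play_rows([
  [0,0,0],
  [0,0,-1],
  [0,0,-2],
  [0,0,-2],
  [0,0,-2],
], turn=[0,0,0,0,0], fingers=[0.2,0.4,0.6,0.6,0.6])

```text
clock: 6.02
eef_pos: [437.4, 407.4, 40.4]
tool_rot: [-3.133, 0.003, 1.628]
force: [0.1, 0.4, 0.2]
width: 51.0
```

play_rows([
  [0,0,-20],
  [0,0,-50],
  [0,0,-85],
  [0,0,-115],
  [0,0,-115],
], turn=[0,0,0,0,0], fingers=[0.6,0.6,0.6,0.6,0.6])

```text
clock: 6.65
eef_pos: [440.0, 409.1, 159.2]
tool_rot: [-3.138, -0.001, 1.628]
force: [0.8, -0.6, -0.3]
width: 51.2
```

```bash
python3 - <<'E'
from h import *
s=st();print(shift([560.0,-57.8,150],np.radians(5.2)))
im,_=vision.get_image('top');cv2.imwrite('pics/t6.png',cv2.resize(im[130:370,60:460],None,fx=2,fy=2))
E
```

```text
t 6.65 pos [440.  409.1 159.2] rot [-3.138e+00 -1.000e-03  1.628e+00] F [ 0.8 -0.6 -0.3] w 51.2 q [-1.03  0.68  0.39  1.74 -0.34  0.8  -0.42]
(array([-472.9,   93.1,    8.3]), np.float64(-0.03362854963922279))
```

View pics/t6.png

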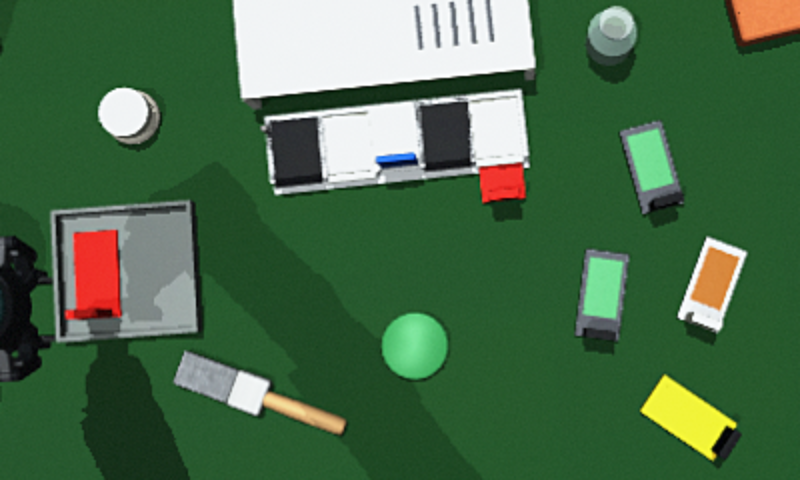

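play_rows([
  [-50,10,0],
  [-105,20,0],
  [-165,32,0],
  [-225,44,0],
  [-285,56,0],
], turn=[0,-0.01,-0.02,-0.03,-0.03], fingers=[0.6,0.6,0.6,0.6,0.6])

```text
clock: 7.32
eef_pos: [510.7, 125.2, 156.7]
tool_rot: [-3.134, 0.001, 1.658]
force: [1.6, 0.5, -0.1]
width: 51.2
```

```bash
python3 - <<'E'
from h import *
s=st();print(shift([560.0,-57.8,120],np.radians(5.2)))
E
```

```text
t 7.33 pos [510.7 125.2 156.7] rot [-3.134e+00  1.000e-03  1.658e+00] F [ 1.6  0.5 -0.1] w 51.2 q [-0.52  0.58  0.34  1.94 -0.3   0.68  0.09]
(array([-186.5,   33.3,   36.6]), np.float64(-0.0031051530227319546))
```

play_rows([
  [-50,9,0],
  [-105,19,0],
  [-160,29,0],
  [-187,33,20],
  [-187,33,37],
], turn=[0,0,0,0,0], fingers=[0.6,0.6,0.6,0.6,0.6])

```text
clock: 7.95
eef_pos: [559.1, -61.3, 118.4]
tool_rot: [-3.133, 0.002, 1.654]
force: [-0.5, 0.4, 0.5]
width: 51.0
```

```bash
python3 - <<'E'
from h import *
s=st();print(shift([560.0,-57.8,38],np.radians(5.2)))
E
```

```text
t 7.95 pos [559.1 -61.3 118.4] rot [-3.133e+00  2.000e-03  1.654e+00] F [-0.5  0.4  0.5] w 51.0 q [-0.13  0.68  0.3   1.87 -0.3   0.65  0.43]
(array([ 3.6,  1.9, 80.4]), np.float64(-0.007935959783059277))
```

play_rows([
  [4,2,25],
  [4,2,55],
  [4,2,78],
  [4,2,78],
  [4,2,78],
], turn=[0,0,0,0,0], fingers=[0.6,0.6,0.6,0.6,0.3])

```text
clock: 8.57
eef_pos: [560.1, -56.4, 40.6]
tool_rot: [-3.133, 0.002, 1.655]
force: [0.7, 0.0, -0.3]
width: 34.0
```

play_rows([
  [0,0,0],
  [0,0,0],
  [0,0,0],
  [0,0,0],
  [0,0,0],
], turn=[0,0,0,0,0], fingers=[0.2,0,0,0,0])

```text
clock: 9.2
eef_pos: [562.2, -55.9, 43.1]
tool_rot: [-3.138, 0.001, 1.655]
force: [-1.9, 2.1, 13.0]
width: 9.1
```

play_rows([
  [0,-5,0],
  [0,-20,0],
  [0,-40,0],
  [0,-62,0],
  [0,-85,0],
], turn=[0,0,0,0,0], fingers=[0.0,0,0,0,0])

```text
clock: 9.82
eef_pos: [476.6, -63.1, 43.7]
tool_rot: [-3.138, 0.001, 1.655]
force: [-0.3, -0.3, -1.7]
width: 9.1
```

```bash
python3 - <<'E'
from h import *
s=st();im,_=vision.get_image('scene');cv2.imwrite('pics/s7.png',cv2.resize(im[150:300,280:480],None,fx=4,fy=4))
E
```

```text
t 9.82 pos [476.6 -63.1  43.7] rot [-3.138e+00  1.000e-03  1.655e+00] F [-0.3 -0.3 -1.7] w 9.1 q [-0.05  0.73  0.18  2.13 -0.37  0.32  0.52]
```

View pics/s7.png

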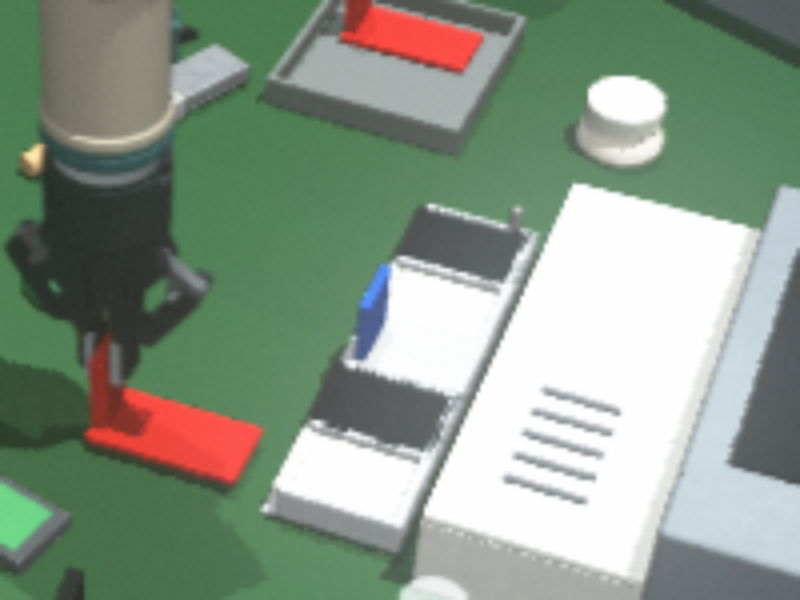

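play_rows([
  [0,0,-20],
  [0,0,-50],
  [30,-5,-80],
  [85,-13,-80],
  [145,-23,-80],
], turn=[0,0,0,0,0], fingers=[0.0,0,0,0,0])

```text
clock: 10.5
eef_pos: [438.3, 80.6, 124.6]
tool_rot: [-3.134, -0.0, 1.652]
force: [0.7, 0.1, -2.1]
width: 9.0
```

```bash
python3 - <<'E'
from h import *
s=st();print(shift([442,334.8,110],np.radians(3.3)))
E
```

```text
t 10.50 pos [438.3  80.6 124.6] rot [-3.134 -0.     1.652] F [ 0.7  0.1 -2.1] w 9.0 q [-0.46  0.55  0.31  2.17 -0.36  0.48  0.21]
(array([253.1,  24.4,  14.5]), np.float64(0.023620048169785468))
```

play_rows([
  [50,5,0],
  [105,10,0],
  [160,16,0],
  [215,22,0],
  [256,25,5],
], turn=[0,0.01,0.02,0.02,0.02], fingers=[0.0,0,0,0,0])

```text
clock: 11.12
eef_pos: [442.2, 341.1, 119.8]
tool_rot: [-3.135, -0.001, 1.634]
force: [0.0, -0.2, -1.5]
width: 8.9
```

```bash
python3 - <<'E'
from h import *
s=st();print(shift([442,334.8,42],np.radians(3.3)))
im,_=vision.get_image('scene');cv2.imwrite('pics/s8.png',cv2.resize(im[80:260,260:460],None,fx=4,fy=3.3))
E
```

```text
t 11.12 pos [442.2 341.1 119.8] rot [-3.135e+00 -1.000e-03  1.634e+00] F [ 0.  -0.2 -1.5] w 8.9 q [-0.95  0.68  0.39  1.88 -0.41  0.66 -0.25]
(array([-6.4, -0. , 77.8]), np.float64(0.006081055888640607))
```

View pics/s8.png

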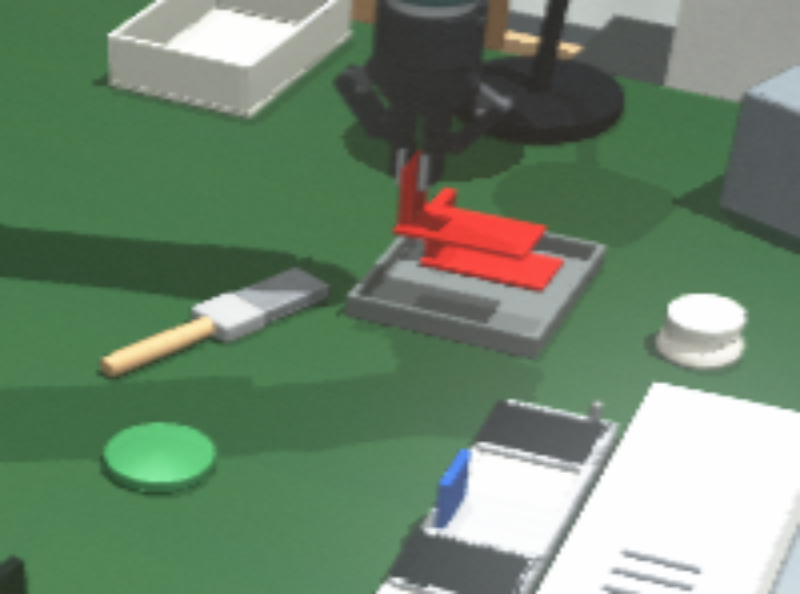

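play_rows([
  [-6,0,15],
  [-6,0,35],
  [-6,0,55],
  [-6,0,70],
  [-6,0,76],
], turn=[0,0,0,0,0], fingers=[0.0,0,0,0,0])

```text
clock: 11.8
eef_pos: [440.4, 340.9, 41.8]
tool_rot: [-3.133, -0.005, 1.639]
force: [1.2, -0.2, -1.7]
width: 9.0
```

play_rows([
  [0,0,1],
  [0,0,2],
  [0,0,2.5],
  [0,0,3],
  [0,0,3],
], turn=[0,0,0,0,0], fingers=[0.0,0,0,0,0])

```text
clock: 12.42
eef_pos: [440.7, 341.3, 41.3]
tool_rot: [-3.134, -0.007, 1.639]
force: [-3.7, -1.8, 16.8]
width: 8.8
```

```bash
python3 - <<'E'
from h import *
s=st();im,_=vision.get_image('scene');cv2.imwrite('pics/s9.png',cv2.resize(im[100:250,300:450],None,fx=4,fy=4))
im,_=vision.get_image('top');cv2.imwrite('pics/t9.png',cv2.resize(im[200:320,60:220],None,fx=4,fy=4))
E
```

```text
t 12.43 pos [440.7 341.3  41.3] rot [-3.134 -0.007  1.639] F [-3.7 -1.8 16.8] w 8.8 q [-0.89  0.8   0.29  1.92 -0.48  0.49 -0.18]
```

View pics/s9.png

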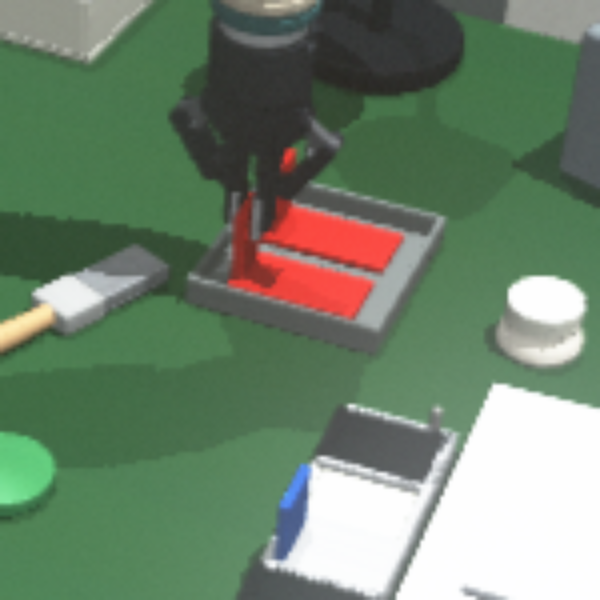

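View pics/t9.png

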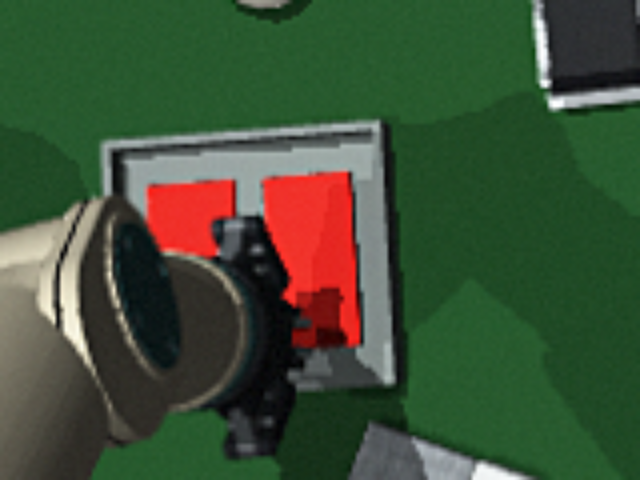

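Both blanks lie side by side in the tray, contact felt. Release and rise.

play_rows([
  [0,0,0],
  [0,0,0],
  [0,0,-1],
  [0,0,-1],
  [0,0,-1],
], turn=[0,0,0,0,0], fingers=[0.2,0.4,0.6,0.6,0.6])

```text
clock: 13.15
eef_pos: [440.7, 341.2, 42.1]
tool_rot: [-3.134, -0.006, 1.64]
force: [0.4, 0.4, 0.7]
width: 51.3
```

play_rows([
  [0,0,-20],
  [0,0,-50],
  [0,0,-80],
  [-30,0,-100],
  [-80,0,-100],
], turn=[0,0,0,0,0], fingers=[0.6,0.6,0.6,0.6,0.6])

```text
clock: 13.78
eef_pos: [448.0, 262.3, 143.0]
tool_rot: [-3.138, -0.009, 1.644]
force: [0.5, -0.8, -1.0]
width: 51.0
```

```bash
python3 - <<'E'
from h import *
s=st()
im,d=vision.get_image('top');np.save('C.npy',cloud('top',d));cv2.imwrite('pics/t1b.png',im);cv2.imwrite('pics/t10.png',cv2.resize(im[130:370,60:460],None,fx=2,fy=2))
E
sed 's/t1.png/t1b.png/' m1.py > m2.py; python3 m2.py 2>&1 | grep -v '^rL\|^rR'
```

```text
t 13.78 pos [448.  262.3 143. ] rot [-3.138 -0.009  1.644] F [ 0.5 -0.8 -1. ] w 51.0 q [-0.84  0.6   0.39  1.98 -0.39  0.64 -0.12]
  return _methods._mean(a, axis=axis, dtype=dtype,
  ret = um.true_divide(
tkA glass (array([ 603.62695312, -229.09848022]), [39.02234649658203, 66.63520050048828], np.float32(14.641642))
  handle [ 550.7 -239.7   61.8] 69 (array([ 551.24725342, -240.16325378]), [10.289277076721191, 33.90327453613281], np.float32(104.72226))
tkB glass (array([ 456.71643066, -170.14282227]), [39.16910934448242, 66.81153869628906], np.float32(170.90756))
  handle [ 403.6 -161.4   62.5] 70 (array([ 403.66619873, -161.41415405]), [9.786900520324707, 33.656890869140625], np.float32(81.76688))
th glass (array([ 476.70544434, -326.12661743]), [36.38640594482422, 63.71502685546875], np.float32(167.28847))
  handle [ 424.6 -312.2   61.9] 69 (array([ 424.3303833 , -312.70806885]), [10.201519966125488, 33.48497772216797], np.float32(77.98238))
push [600.9  60.9  72.8] 86 (array([601.40509033,  61.01381302]), [8.3994779586792, 44.08714294433594], np.float32(95.08085))
Traceback (most recent call last):
  File "m2.py", line 18, in <module>
    m=sub(red,b);ys,xs=np.where(m);print(k,xs.min(),xs.max(),ys.min(),ys.max())
                                           ~~~~~~^^
ValueError: zero-size array to reduction operation minimum which has no identity
```

View pics/t10.png

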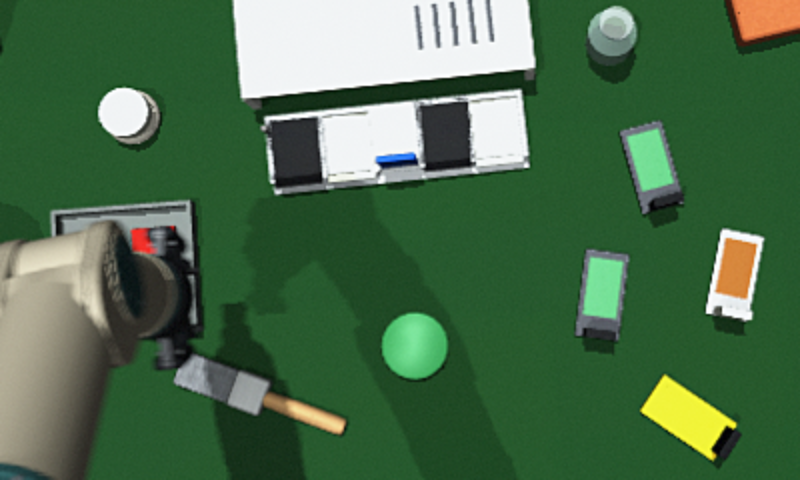

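```bash
python3 - <<'E'
from h import *
im=cv2.imread('pics/t1b.png')
c=im[168:232,186:332];cv2.imwrite('pics/c3.png',cv2.resize(c,None,fx=5.4,fy=5.4,interpolation=cv2.INTER_CUBIC))
g=cv2.cvtColor(im,cv2.COLOR_BGR2GRAY).astype(int)
a=np.radians(5.2)
def yp(u,v,z): P=onz('top',[(u,v)],z)[0];return -np.sin(a)*P[0]+np.cos(a)*P[1],np.cos(a)*P[0]+np.sin(a)*P[1]
for r,(lo,hi) in {200:(262,304),205:(262,304),196:(262,304),'204':(190,228),'210':(190,228),'200':(190,228)}.items():
    r=int(r);row=g[r,lo:hi];i=np.where(row<110)[0]
    # subpixel crossing at 125
    def cr(i0,i1): x0,x1=row[i0],row[i1];return lo+i0+(125-x0)/(x1-x0)*(i1-i0)
    L=cr(i[0]-1,i[0]);Rr=cr(i[-1],i[-1]+1)
    print(r,round(L,1),round(Rr,1),[np.round(yp(x,r,27)[0],1) for x in(L,Rr,(L+Rr)/2)])
E
```

```text
200 271.1 294.7 [np.float64(-24.4), np.float64(-78.0), np.float64(-51.2)]
205 271.2 294.9 [np.float64(-23.7), np.float64(-77.4), np.float64(-50.5)]
196 270.6 294.6 [np.float64(-24.4), np.float64(-78.8), np.float64(-51.6)]
204 189.7 219.4 [np.float64(161.0), np.float64(93.6), np.float64(127.3)]
210 189.7 219.9 [np.float64(162.2), np.float64(93.7), np.float64(128.0)]
200 189.7 219.1 [np.float64(160.1), np.float64(93.4), np.float64(126.8)]
```

View pics/c3.png

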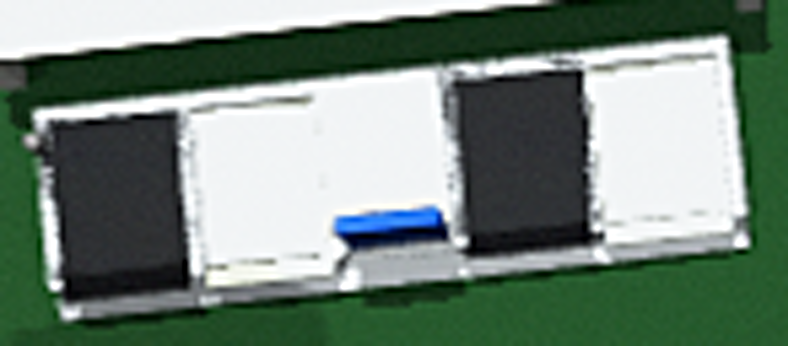

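```bash
python3 - <<'E'
from h import *
s=st();print(shift([403.7,-161.3,120],np.radians(-9.1)))
E
```

```text
t 13.82 pos [447.8 252.  142.5] rot [-3.135e+00 -2.000e-03  1.633e+00] F [-0.7 -6.8  0.4] w 51.4 q [-0.83  0.6   0.4   1.98 -0.38  0.64 -0.12]
(array([-409.8,  -69.6,   22.4]), np.float64(0.22111075235163424))
```

play_rows([
  [-50,-8,0],
  [-105,-17,0],
  [-160,-26,0],
  [-215,-36,0],
  [-270,-45,0],
], turn=[0.03,0.06,0.09,0.12,0.15], fingers=[0.6,0.6,0.6,0.6,0.6])

```text
clock: 14.45
eef_pos: [419.4, -21.9, 142.4]
tool_rot: [-3.135, -0.0, 1.482]
force: [1.0, 0.1, -0.1]
width: 51.2
```

```bash
python3 - <<'E'
from h import *
s=st();print(shift([403.7,-161.3,100],np.radians(-9.1)))
E
```

```text
t 14.45 pos [419.4 -21.9 142.4] rot [-3.135 -0.     1.482] F [ 1.   0.1 -0.1] w 51.2 q [-0.28  0.5   0.38  2.22 -0.38  0.49  0.31]
(array([-140.2,   -3. ,   42.4]), np.float64(0.0701637978291072))
```

play_rows([
  [-50,-1,0],
  [-100,-2,10],
  [-140,-3,25],
  [-140,-3,42],
  [-140,-3,42],
], turn=[0.03,0.06,0.07,0.07,0.07], fingers=[0.6,0.6,0.6,0.6,0.6])

```text
clock: 15.08
eef_pos: [402.8, -161.1, 99.6]
tool_rot: [-3.132, -0.001, 1.411]
force: [0.1, -0.0, 0.4]
width: 51.3
```

```bash
python3 - <<'E'
from h import *
s=st();print(shift([403.7,-161.3,31],np.radians(-9.1)))
E
```

```text
t 15.07 pos [ 402.8 -161.1   99.6] rot [-3.132e+00 -1.000e-03  1.411e+00] F [ 0.1 -0.   0.4] w 51.3 q [ 0.11  0.59  0.29  2.22 -0.42  0.4   0.59]
(array([-0.1,  1.6, 68.6]), np.float64(-0.0013661264286783936))
```

play_rows([
  [0,1,20],
  [0,1,45],
  [0,1,68],
  [0,1,68],
  [0,1,68],
], turn=[0,0,0,0,0], fingers=[0.6,0.6,0.6,0.6,0.3])

```text
clock: 15.7
eef_pos: [403.8, -161.0, 32.3]
tool_rot: [-3.133, -0.0, 1.412]
force: [0.5, -0.3, 0.7]
width: 34.7
```

play_rows([
  [0,0,0],
  [0,0,0],
  [0,0,0],
  [0,0,0],
  [0,0,0],
], turn=[0,0,0,0,0], fingers=[0.2,0,0,0,0])

```text
clock: 16.32
eef_pos: [404.6, -161.1, 33.4]
tool_rot: [-3.136, -0.0, 1.412]
force: [-1.2, 0.6, 6.5]
width: 9.0
```

play_rows([
  [0,0,-5],
  [0,0,-20],
  [0,0,-40],
  [0,0,-60],
  [0,0,-60],
], turn=[0,0,0,0,0], fingers=[0.0,0,0,0,0])

```text
clock: 16.95
eef_pos: [405.7, -161.3, 94.6]
tool_rot: [-3.138, 0.0, 1.413]
force: [0.5, -0.7, -2.7]
width: 9.0
```

```bash
python3 - <<'E'
from h import *
s=st();im,_=vision.get_image('scene');cv2.imwrite('pics/s11.png',cv2.resize(im[170:350,180:420],None,fx=3.3,fy=3.3))
a=np.radians(5.2);x,y=478,-50
print(shift([x*np.cos(a)-y*np.sin(a),x*np.sin(a)+y*np.cos(a),100],a))
E
```

```text
t 16.95 pos [ 405.7 -161.3   94.6] rot [-3.138  0.     1.413] F [ 0.5 -0.7 -2.7] w 9.0 q [ 0.04  0.62  0.39  2.22 -0.59  0.41  0.76]
(array([164.4,  50. ,  -6.4]), np.float64(-0.24866023246419733))
```

View pics/s11.png

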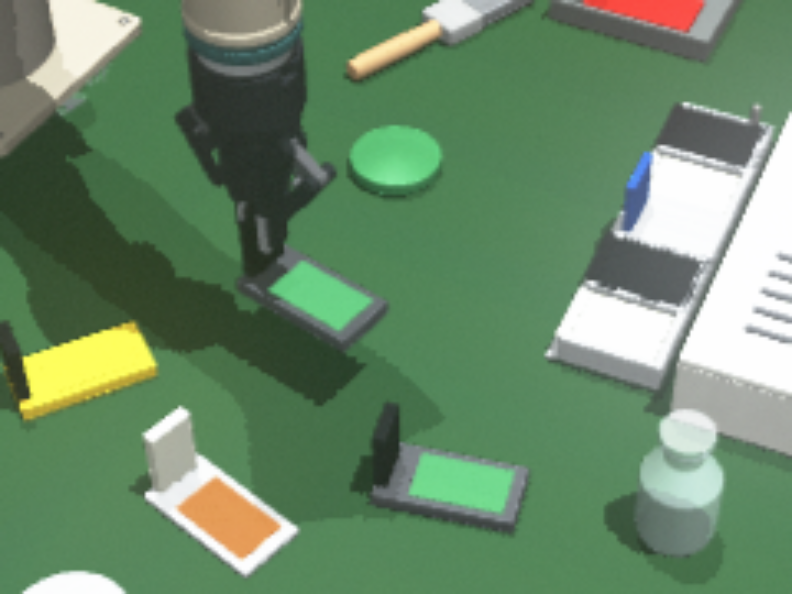

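play_rows([
  [35,10,-6],
  [80,24,-6],
  [125,37,-6],
  [165,50,-6],
  [165,50,-6],
], turn=[-0.06,-0.12,-0.18,-0.25,-0.25], fingers=[0.0,0,0,0,0])

```text
clock: 17.62
eef_pos: [481.4, -1.8, 98.4]
tool_rot: [-3.136, -0.003, 1.67]
force: [0.7, -0.2, -3.1]
width: 9.1
```

```bash
cat >> h.py <<'E'
def L2W(x,y,z,a=np.radians(5.2)): return [x*np.cos(a)-y*np.sin(a),x*np.sin(a)+y*np.cos(a),z]
def W2L(P,a=np.radians(5.2)): return [P[0]*np.cos(a)+P[1]*np.sin(a),-P[0]*np.sin(a)+P[1]*np.cos(a),P[2]]
E
python3 - <<'E'
from h import *
s=st();a=np.radians(5.2);print(shift(L2W(478,-50,42.5),a))
im,_=vision.get_image('top');cv2.imwrite('pics/t11.png',cv2.resize(im[160:310,200:400],None,fx=4,fy=4))
E
```

```text
t 17.62 pos [481.4  -1.8  98.4] rot [-3.136e+00 -3.000e-03  1.670e+00] F [ 0.7 -0.2 -3.1] w 9.1 q [-0.33  0.65  0.41  2.1  -0.54  0.5   0.59]
(array([-4.8, -1. , 55.9]), np.float64(0.008625562853729951))
```

View pics/t11.png

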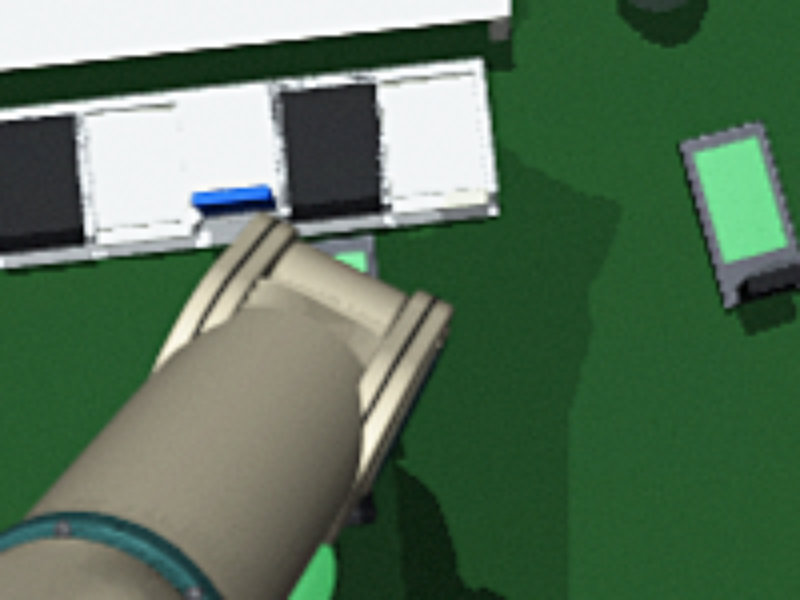

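play_rows([
  [-3,-1,15],
  [-5,-1,30],
  [-5,-1,45],
  [-5,-1,56],
  [-5,-1,56],
], turn=[0.01,0.01,0.01,0.01,0.01], fingers=[0.0,0,0,0,0])

```text
clock: 18.3
eef_pos: [478.7, -9.5, 41.6]
tool_rot: [-3.133, -0.002, 1.656]
force: [0.0, 0.4, -2.2]
width: 9.5
```

```bash
python3 - <<'E'
from h import *
s=st();a=np.radians(5.2);print(W2L(s['eef_pos']),shift(L2W(540,-50,42.5),a))
im,_=vision.get_image('top');cv2.imwrite('pics/t12.png',cv2.resize(im[160:310,200:400],None,fx=4,fy=4))
im,_=vision.get_image('scene');cv2.imwrite('pics/s12.png',cv2.resize(im[170:320,280:480],None,fx=4,fy=4))
E
```

```text
t 18.30 pos [478.7  -9.5  41.6] rot [-3.133e+00 -2.000e-03  1.656e+00] F [ 0.   0.4 -2.2] w 9.5 q [-0.24  0.75  0.3   2.13 -0.61  0.36  0.65]
[np.float64(475.89914890583304), np.float64(-52.84226779965023), np.float64(41.61526897820428)] (array([ 3.2, 64.1, -1.4]), np.float64(-0.005893200469319071))
```

View pics/t12.png

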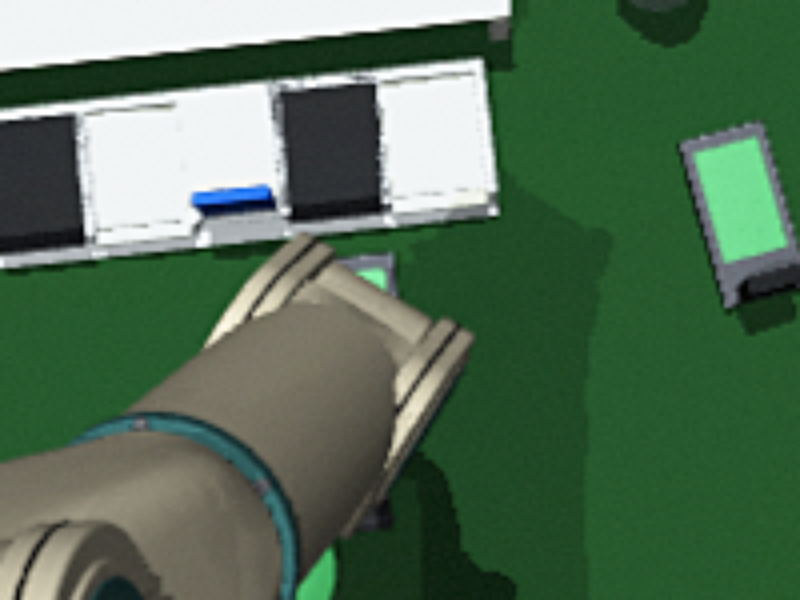

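View pics/s12.png

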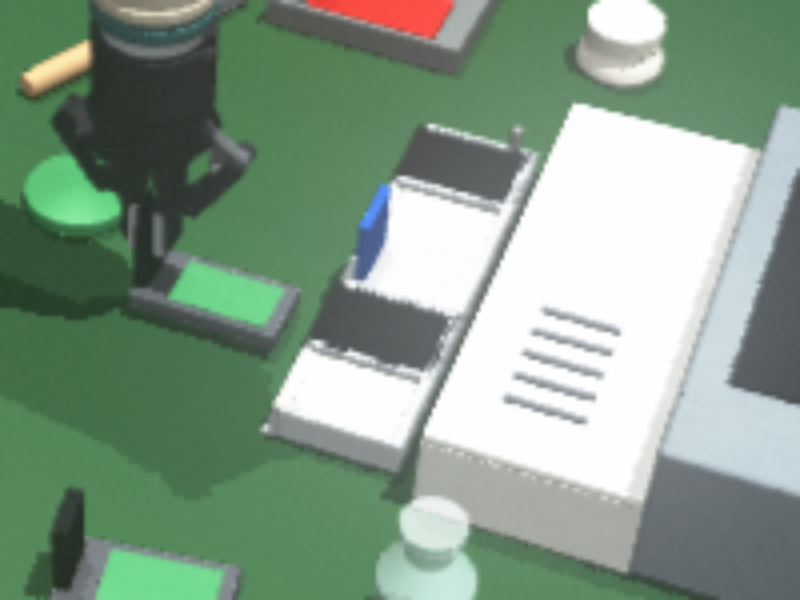

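play_rows([
  [3,2,-1],
  [3,6,-1],
  [3,10,-1],
  [3,14,-1],
  [3,14,-1],
], turn=[0,0,0,0,0], fingers=[0.0,0,0,0,0])

```text
clock: 19.02
eef_pos: [493.7, -5.2, 43.5]
tool_rot: [-3.136, -0.002, 1.656]
force: [-0.9, 0.1, -1.9]
width: 8.9
```

```bash
python3 - <<'E'
from h import *
s=st();a=np.radians(5.2);print(np.round(W2L(s['eef_pos']),1),shift(L2W(530,-50,42.5),a))
im,_=vision.get_image('top');cv2.imwrite('pics/t13.png',cv2.resize(im[185:245,240:330],None,fx=8,fy=8,interpolation=2))
# slide plate right edge & leading edge in the picture
E
```

```text
t 19.02 pos [493.7  -5.2  43.5] rot [-3.136e+00 -2.000e-03  1.656e+00] F [-0.9  0.1 -1.9] w 8.9 q [-0.26  0.75  0.32  2.09 -0.6   0.39  0.64]
[491.2 -49.9  43.5] (array([ 0.1, 38.8,  0.7]), np.float64(-0.005257528169732684))
```

View pics/t13.png

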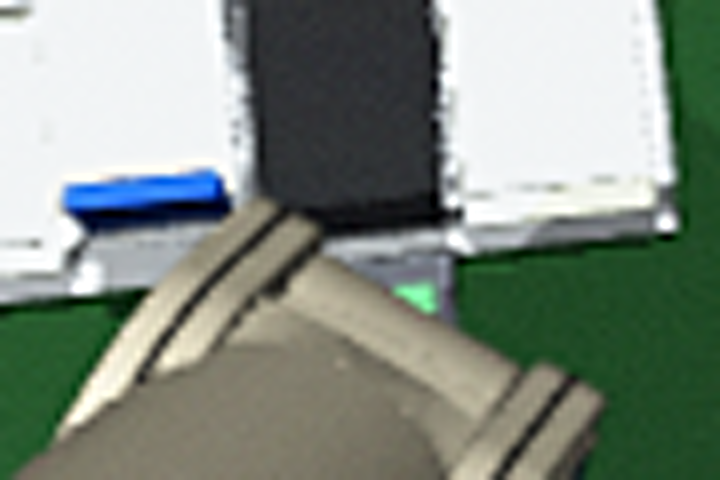

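```bash
python3 - <<'E'
from h import *
im,_=vision.get_image('top');g=cv2.cvtColor(im,cv2.COLOR_BGR2GRAY)
for r in range(200,226,2): print(r,g[r,288:304])
print(proj('top',[L2W(600,-50-26.5,27),L2W(575,-50-25,20)]))
a=np.radians(5.2)
for u,v,z in [(295.2,222,20),(294.9,206,27),(294.6,200,27)]: print(np.round(W2L(onz('top',[(u,v)],z)[0]),1))
E
```

```text
200 [ 52  53  52  49  51  45  24 174 212 242 245 244 244 244 244 244]
202 [ 53  49  50  51  49  44  41 131 220 247 246 244 244 244 244 244]
204 [ 47  50  51  45  51  45  30 109 208 241 246 244 244 243 243 244]
206 [ 51  49  51  49  50  46  34 171 238 198 237 247 245 244 244 244]
208 [ 50  46  47  51  45  47  28 141 139 181 241 242 240 240 245 232]
210 [ 24  19  20  27  23  20   4 138 254 205 244 253 250 248 245 246]
212 [ 18  16  15  12  11   8   0  46  76  96 235 253 247 247 247 237]
214 [117 115 138 149 181 195 191 182 255 243 181 169 177 181 177 181]
216 [172 170 172 174 171 176 176 142 104 143 201 138  82  91  63  48]
218 [123 127 118 117 117 115 116 137  73  42  65  74  71  73  75  69]
220 [113 128 134 133 144 138 119 135  74  40  55  57  55  54  57  57]
222 [120 117 158 193 204 200 140 100  58  46  58  58  59  56  56  56]
224 [157 145 137 127 104 130 112 101  83  63  54  58  59  59  56  58]
[[295.01968326 209.6047946 ]
 [295.59793216 220.85526987]]
[572.5 -73.8  20. ]
[608.3 -77.1  27. ]
[622.1 -77.9  27. ]
```

play_rows([
  [0,5,0.5],
  [0,12,0.5],
  [0,20,0.5],
  [0,28,0.5],
  [0,36,0.5],
], turn=[0,0,0,0,0], fingers=[0.0,0,0,0,0])

```text
clock: 19.75
eef_pos: [529.6, -2.1, 42.6]
tool_rot: [-3.135, -0.002, 1.656]
force: [-0.0, -1.3, -2.4]
width: 9.0
```

```bash
python3 - <<'E'
from h import *
s=st();a=np.radians(5.2);print(np.round(W2L(s['eef_pos']),1),shift(L2W(560,-50,42.5),a))
im,_=vision.get_image('scene');cv2.imwrite('pics/s14.png',cv2.resize(im[170:320,280:480],None,fx=4,fy=4))
E
```

```text
t 19.75 pos [529.6  -2.1  42.6] rot [-3.135e+00 -2.000e-03  1.656e+00] F [-0.  -1.3 -2.4] w 9.0 q [-0.28  0.79  0.36  2.   -0.59  0.47  0.6 ]
[527.2 -50.1  42.6] (array([ 0.3, 32.8, -0.1]), np.float64(-0.005403601392983459))
```

View pics/s14.png

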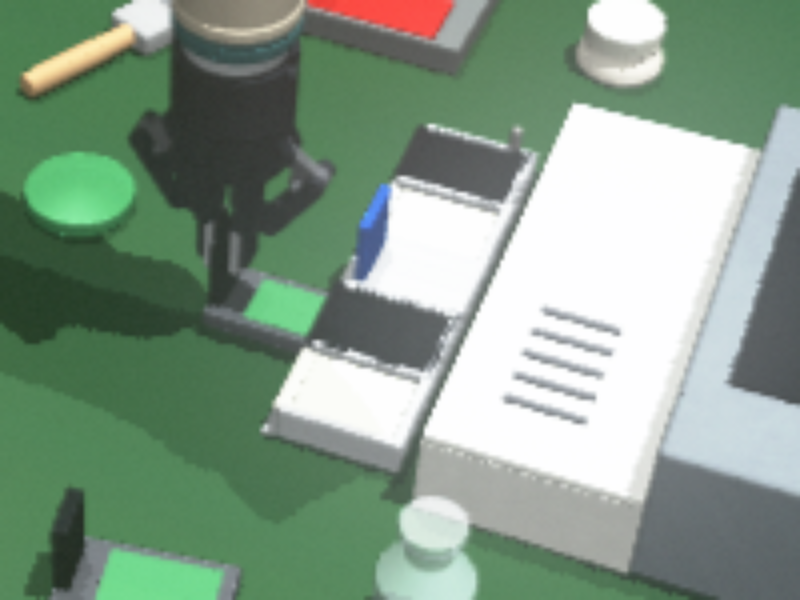

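play_rows([
  [0,8,0],
  [0,16,0],
  [0,25,0],
  [0,33,0],
  [0,40,0],
], turn=[0,0,0,0,0], fingers=[0.0,0,0,0,0])

```text
clock: 20.42
eef_pos: [571.5, 1.4, 42.5]
tool_rot: [-3.137, -0.001, 1.657]
force: [1.0, 0.6, -2.0]
width: 8.7
```

play_rows([
  [0,1,0],
  [0,2,0],
  [0,3,0],
  [0,4,0],
  [0,4,0],
], turn=[0,0,0,0,0], fingers=[0.0,0,0,0,0])

```text
clock: 21.05
eef_pos: [575.5, 1.8, 42.5]
tool_rot: [-3.137, -0.001, 1.656]
force: [-0.5, -0.9, -1.8]
width: 9.3
```

```bash
python3 - <<'E'
from h import *
s=st();a=np.radians(5.2);print(np.round(W2L(s['eef_pos']),1))
im,d=vision.get_image('top');C=cloud('top',d);P=handle(C,(245,195,275,222),62,80);m=[(W2L(p)) for p in P];print(np.median(m,0),len(m))
im,_=vision.get_image('scene');cv2.imwrite('pics/s15.png',cv2.resize(im[170:320,280:480],None,fx=4,fy=4))
E
```

```text
t 21.05 pos [575.5   1.8  42.5] rot [-3.137e+00 -1.000e-03  1.656e+00] F [-0.5 -0.9 -1.8] w 9.3 q [-0.29  0.83  0.39  1.87 -0.56  0.56  0.56]
[573.3 -50.4  42.5]
nan 0
  return _methods._mean(a, axis=axis, dtype=dtype,
  ret = ret.dtype.type(ret / rcount)
```

View pics/s15.png

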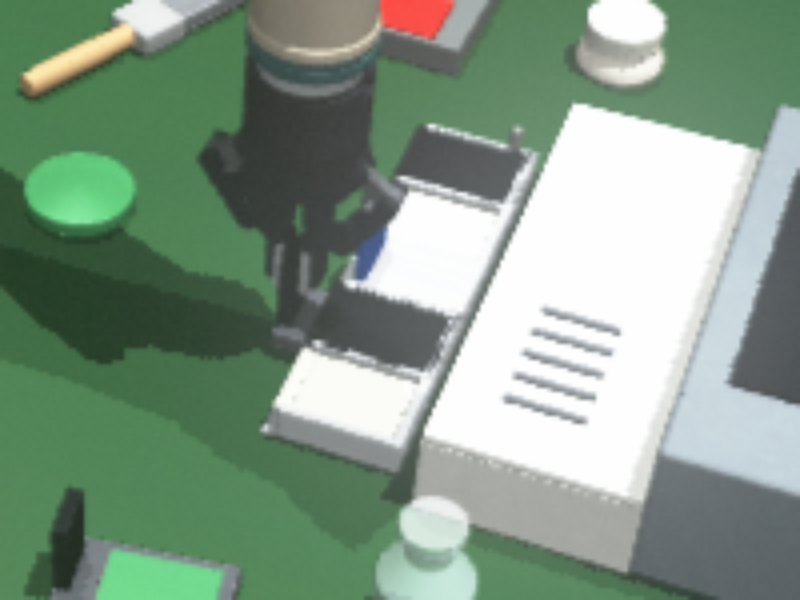

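play_rows([
  [0,0.5,0],
  [0,1,0],
  [0,1.5,0],
  [0,2,0],
  [0,2,0],
], turn=[0,0,0,0,0], fingers=[0.0,0,0,0,0])

```text
clock: 21.78
eef_pos: [576.4, 1.9, 42.3]
tool_rot: [-3.135, -0.002, 1.656]
force: [-2.4, -1.1, -0.7]
width: 8.9
```

play_rows([
  [0,1,0],
  [0,2,0],
  [0,2,0],
  [0,2,0],
], turn=[0,0,0,0], fingers=[0.0,0,0,0])

```text
clock: 22.28
eef_pos: [577.1, 1.9, 42.2]
tool_rot: [-3.133, -0.002, 1.656]
force: [-5.9, -0.7, 0.9]
width: 8.9
```

play_rows([
  [0,0,0],
  [0,0,0],
  [0,-2,0],
  [0,-2,0],
  [0,-2,0],
], turn=[0,0,0,0,0], fingers=[0.15,0.3,0.45,0.45,0.45])

```text
clock: 22.9
eef_pos: [575.3, 1.8, 42.3]
tool_rot: [-3.133, -0.002, 1.656]
force: [0.3, -0.9, 0.1]
width: 38.5
```

play_rows([
  [0,0,-20],
  [0,0,-50],
  [-30,-20,-80],
  [-80,-40,-90],
  [-140,-60,-90],
], turn=[0,0,0,0,0], fingers=[0.45,0.45,0.6,0.6,0.6])

```text
clock: 23.52
eef_pos: [529.1, -142.7, 133.7]
tool_rot: [-3.136, -0.002, 1.659]
force: [0.3, -0.8, -0.4]
width: 51.6
```

```bash
cat > m3.py <<'E'
from h import *
import sys
s=st()
im,d=vision.get_image('top');C=cloud('top',d);n=sys.argv[1];cv2.imwrite(f'pics/t{n}.png',cv2.resize(im[130:370,60:460],None,fx=2,fy=2))
m=((C[...,2]>56)&(C[...,2]<80))
roi=np.zeros_like(m);roi[180:380,185:455]=1
for b,stt,c in blobs(m&roi,45):
    P=C[b]
    if len(P)<250:print(c.round(),np.median(P,0).round(1),'L',np.round(W2L(np.median(P,0)),1),*[np.round(q,1) for q in ang(P)])
im,_=vision.get_image('scene');cv2.imwrite(f'pics/s{n}.png',cv2.resize(im[150:350,180:450],None,fx=2.9,fy=2.9))
E
python3 m3.py 16
```

```text
t 23.52 pos [ 529.1 -142.7  133.7] rot [-3.136e+00 -2.000e-03  1.659e+00] F [ 0.3 -0.8 -0.4] w 51.6 q [-0.09  0.67  0.47  1.9  -0.45  0.69  0.74]
[257. 209.] [601.2  60.6  72.4] L [604.2   5.8  72.4] [602.1  61.2] [ 9.  44.1] 96.4
[284. 220.] [575.9   1.7  69.6] L [573.7 -50.5  69.6] [576.6   1. ] [10.5 33.1] 93.8
[428. 286.] [ 424.6 -312.7   61.9] L [ 394.5 -349.9   61.9] [ 424.3 -312.8] [ 9.9 34.2] 76.6
[424. 352.] [ 280.7 -300.    61.8] L [ 252.3 -324.2   61.8] [ 282.3 -301.3] [ 9.7 32.8] 141.2
```

View pics/t16.png

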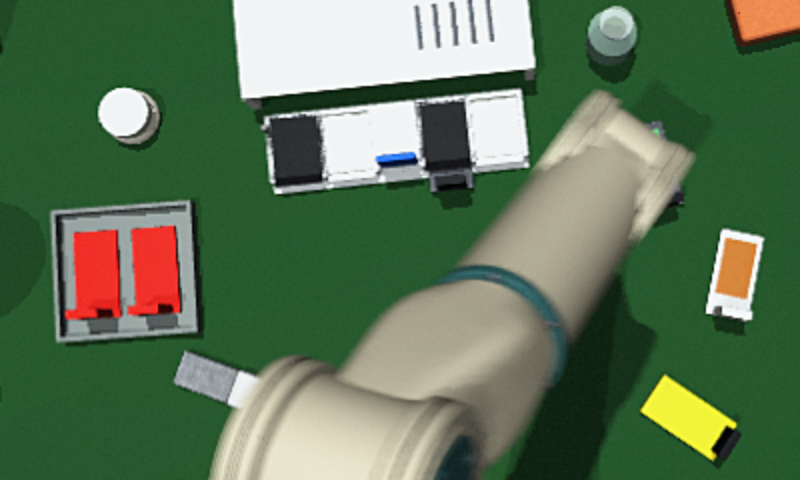

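```bash
python3 - <<'E'
from h import *
s=st();print(shift([551.1,-240.0,105],np.radians(14.5)))
E
```

```text
t 23.62 pos [ 526.1 -151.9  133.9] rot [-3.134  0.005  1.644] F [ 0.4 -0.3  0.1] w 51.1 q [-0.08  0.67  0.48  1.9  -0.45  0.69  0.74]
(array([-89.6,  18.7,  29.2]), np.float64(-0.17990984050956738))
```

play_rows([
  [-30,6,0],
  [-60,12,0],
  [-90,18,10],
  [-90,19,29],
  [-90,19,29],
], turn=[-0.06,-0.12,-0.18,-0.18,-0.18], fingers=[0.6,0.6,0.6,0.6,0.6])

```text
clock: 24.25
eef_pos: [550.0, -238.5, 103.2]
tool_rot: [-3.13, -0.001, 1.824]
force: [0.3, -0.1, -0.2]
width: 51.3
```

```bash
python3 - <<'E'
from h import *
s=st();print(shift([551.1,-240.0,32],np.radians(14.5)))
im,_=vision.get_image('scene');cv2.imwrite('pics/s17.png',cv2.resize(im[200:350,220:420],None,fx=4,fy=4))
E
```

```text
t 24.25 pos [ 550.  -238.5  103.2] rot [-3.130e+00 -1.000e-03  1.824e+00] F [ 0.3 -0.1 -0.2] w 51.3 q [ 0.12  0.76  0.39  1.77 -0.41  0.7   0.99]
(array([-1.7,  1.5, 71.2]), np.float64(-0.00012651444866618178))
```

View pics/s17.png

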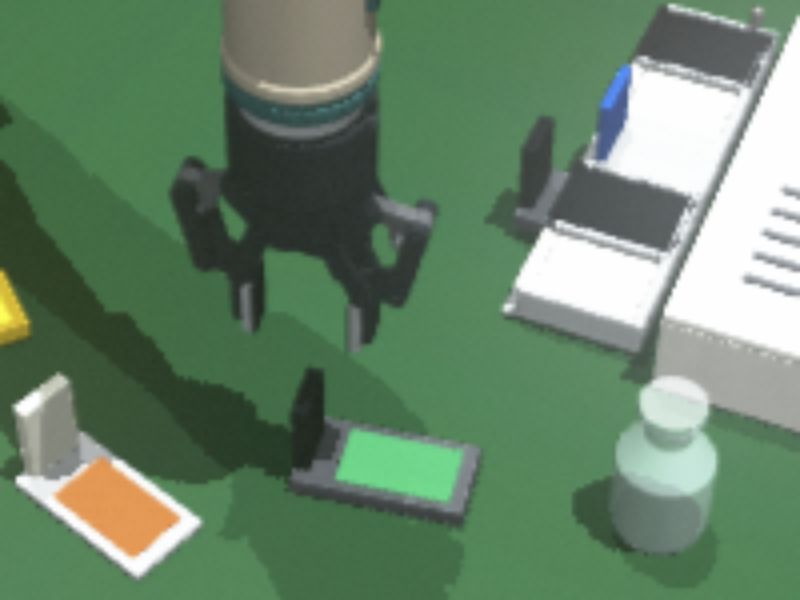

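play_rows([
  [-2,1,20],
  [-2,1,45],
  [-2,1,70],
  [-2,1,70],
  [-2,1,70],
], turn=[0,0,0,0,0], fingers=[0.6,0.6,0.6,0.6,0.3])

```text
clock: 24.92
eef_pos: [551.8, -240.3, 34.5]
tool_rot: [-3.132, 0.001, 1.825]
force: [0.2, 0.2, -0.6]
width: 34.2
```

play_rows([
  [0,0,0],
  [0,0,0],
  [0,0,0],
  [0,0,0],
  [0,0,0],
], turn=[0,0,0,0,0], fingers=[0.2,0,0,0,0])

```text
clock: 25.55
eef_pos: [552.6, -240.7, 35.7]
tool_rot: [-3.134, 0.002, 1.825]
force: [-1.7, 0.1, 6.0]
width: 8.7
```

play_rows([
  [0,0,-5],
  [0,-5,-25],
  [0,-15,-50],
  [0,-30,-80],
  [0,-40,-80],
], turn=[0,0,0,0,0], fingers=[0.0,0,0,0,0])

```text
clock: 26.18
eef_pos: [515.0, -251.8, 118.9]
tool_rot: [-3.137, 0.005, 1.824]
force: [-0.2, -0.6, -1.8]
width: 8.8
```

```bash
python3 - <<'E'
from h import *
s=st();im,_=vision.get_image('scene');cv2.imwrite('pics/s18.png',cv2.resize(im[170:350,180:420],None,fx=3.3,fy=3.3))
print(shift(L2W(470,120,120),np.radians(5.2)))
E
```

```text
t 26.18 pos [ 515.  -251.8  118.9] rot [-3.137  0.005  1.824] F [-0.2 -0.6 -1.8] w 8.8 q [ 0.15  0.7   0.4   1.85 -0.4   0.67  1.03]
(array([414.4,  49.6,  -4.2]), np.float64(0.16143992042927024))
```

View pics/s18.png

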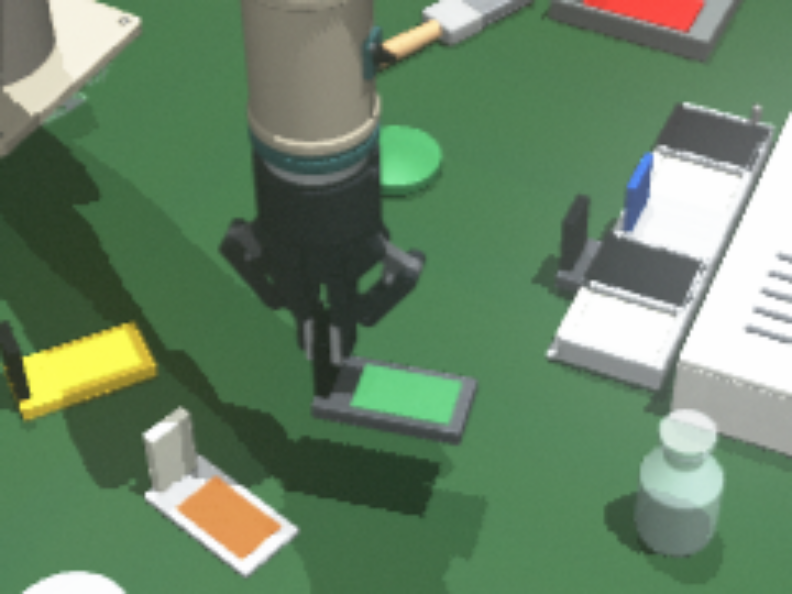

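play_rows([
  [45,5,0],
  [100,12,0],
  [155,19,0],
  [210,25,0],
  [265,32,0],
], turn=[0.02,0.04,0.06,0.08,0.1], fingers=[0.0,0,0,0,0])

```text
clock: 26.85
eef_pos: [476.4, 14.9, 115.7]
tool_rot: [-3.133, 0.004, 1.722]
force: [0.7, -0.2, -1.6]
width: 8.9
```

```bash
python3 - <<'E'
from h import *
s=st()
print(shift(L2W(470,120,110),np.radians(5.2)))
E
```

```text
t 26.85 pos [476.4  14.9 115.7] rot [-3.133  0.004  1.722] F [ 0.7 -0.2 -1.6] w 8.9 q [-0.4   0.62  0.45  2.1  -0.51  0.54  0.58]
(array([148.4,   3.2,   5.1]), np.float64(0.06067601119148147))
```

play_rows([
  [45,1,0],
  [95,2,0],
  [150,3,0],
  [150,3,20],
  [150,3,35],
], turn=[0.02,0.04,0.06,0.06,0.06], fingers=[0.0,0,0,0,0])

```text
clock: 27.48
eef_pos: [455.5, 164.1, 78.8]
tool_rot: [-3.131, 0.005, 1.664]
force: [-0.3, -0.8, -1.8]
width: 9.3
```

```bash
python3 - <<'E'
from h import *
s=st();print(np.round(W2L(s['eef_pos']),1))
print(shift(L2W(478,120,44.5),np.radians(5.2)))
E
```

```text
t 27.48 pos [455.5 164.1  78.8] rot [-3.131  0.005  1.664] F [-0.3 -0.8 -1.8] w 9.3 q [-0.69  0.7   0.44  2.1  -0.62  0.48  0.31]
[468.5 122.2  78.8]
(array([-2. ,  9.9, 34.2]), np.float64(0.0028543411796493334))
```

play_rows([
  [-2,4,10],
  [-2,7,20],
  [-2,10,28],
  [-2,10,34],
  [-2,10,34],
], turn=[0,0,0,0,0], fingers=[0.0,0,0,0,0])

```text
clock: 28.1
eef_pos: [465.0, 162.7, 44.4]
tool_rot: [-3.131, 0.005, 1.664]
force: [-0.3, -0.2, -1.9]
width: 8.5
```

```bash
python3 - <<'E'
from h import *
s=st();print(np.round(W2L(s['eef_pos']),1))
print(shift(L2W(491,120,44.5),np.radians(5.2)))
im,_=vision.get_image('top');cv2.imwrite('pics/t19.png',cv2.resize(im[180:260,180:280],None,fx=7,fy=7,interpolation=2))
im,_=vision.get_image('scene');cv2.imwrite('pics/s19.png',cv2.resize(im[150:270,300:460],None,fx=4.5,fy=4.5))
E
```

```text
t 28.10 pos [465.  162.7  44.4] rot [-3.131  0.005  1.664] F [-0.3 -0.2 -1.9] w 8.5 q [-0.64  0.76  0.37  2.09 -0.66  0.42  0.35]
[477.9 119.9  44.4]
(array([ 0.1, 13.1, -0.3]), np.float64(0.002512377017285905))
```

View pics/t19.png

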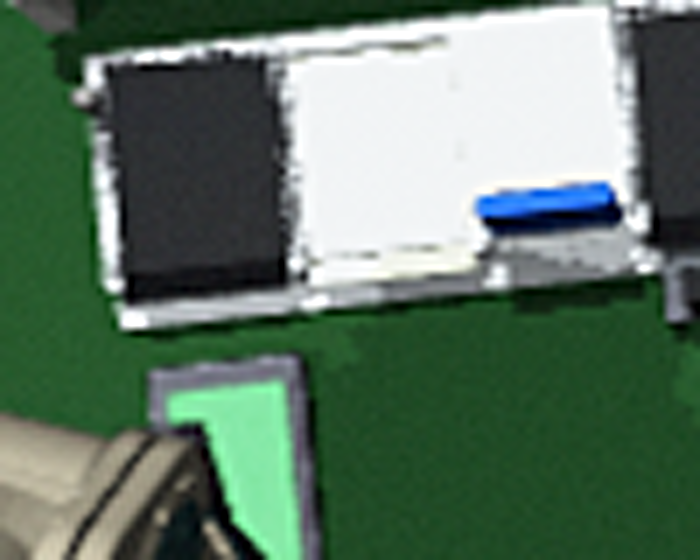

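View pics/s19.png

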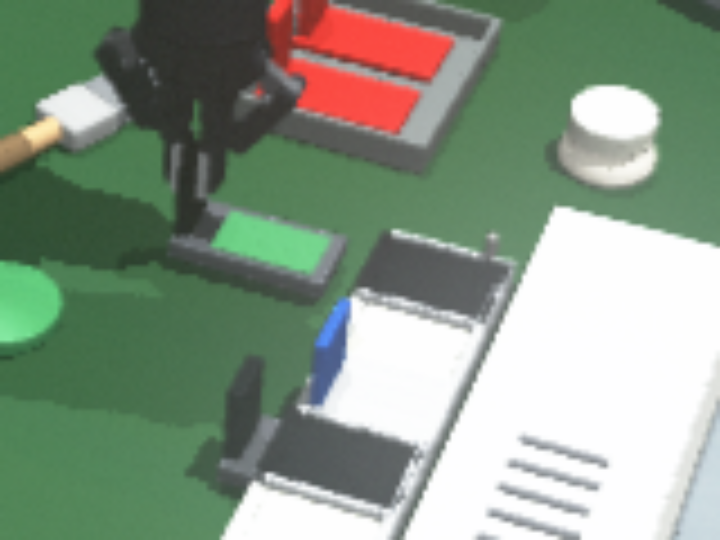

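```bash
python3 - <<'E'
from h import *
im,_=vision.get_image('top');g=cv2.cvtColor(im,cv2.COLOR_BGR2GRAY)
for r in (231,233,235,237): print(r,g[r,198:206],g[r,220:228])
for r in (205,210,215,218,220): print(r,g[r,192:202],g[r,217:226])
for u,v,z in [(201.4,233.1,21),(222.9,230.3,21),(197.4,222.6,28),(221.1,220.3,28)]: print(np.round(W2L(onz('top',[(u,v)],z)[0]),1))
E
```

```text
231 [71 70 66 67 62 63 67 74] [126 146  92  29  58  58  66  70]
233 [ 67  67  76 114 133 128 126 125] [125 125  79  16  42  59  60  59]
235 [ 66  69  51  91 126 123 133 137] [163  91  87  41  42  59  57  57]
237 [ 74  74  52  97 131 140 189 202] [170 106 114  74  15  43  60  57]
205 [ 51 160 252 223  96  33  46  48  47  52] [ 51  48  38  99 158 160 230 246 245]
210 [ 62  73 208 255 224  22  42  47  51  47] [ 48  45  39 108 122 130 235 250 244]
215 [ 66  54 160 250 231  98  38  46  48  49] [ 51  49  50  33 143 210 167 227 251]
218 [ 66  61 123 198 171  54  35  45  44  47] [ 21  20  17   1 152 216 124 216 255]
220 [ 64  58 118 243 255 185   2  20  21  15] [ 12  16  21  20  99 135 121 223 242]
[570.  141.5  21. ]
[571.1  92.2  21. ]
[594.1 147.2  28. ]
[593.5  93.1  28. ]
```

play_rows([
  [1,3,0],
  [2.5,6,0],
  [2.5,9,0],
  [2.5,12,0],
  [2.5,12,0],
], turn=[0,0,0,0,0], fingers=[0.0,0,0,0,0])

```text
clock: 28.88
eef_pos: [477.4, 166.5, 44.8]
tool_rot: [-3.132, 0.005, 1.664]
force: [0.2, -0.4, -1.0]
width: 9.0
```

```bash
python3 - <<'E'
from h import *
s=st();print(np.round(W2L(s['eef_pos']),1))
im,_=vision.get_image('top');cv2.imwrite('pics/t20.png',cv2.resize(im[200:250,180:250],None,fx=10,fy=10,interpolation=2))
g=cv2.cvtColor(im,cv2.COLOR_BGR2GRAY)
for r in (227,229,231,233,235): print(r,g[r,196:206],g[r,218:228])
E
```

```text
t 28.88 pos [477.4 166.5  44.8] rot [-3.132  0.005  1.664] F [ 0.2 -0.4 -1. ] w 9.0 q [-0.64  0.77  0.39  2.06 -0.65  0.44  0.34]
[490.5 122.6  44.8]
227 [ 63  67  44  26  55  87 102 111 136 136] [114 124 111  55  37  57  59  55  56  54]
229 [ 69  67  63 105 130 123 120 115 118 126] [167 112 114  82  11  45  60  56  55  56]
231 [ 69  70  66 122 146 139 192 206 202 202] [182 122 106  72   6  46  62  58  56  56]
233 [ 76  74  71  89 108 130 178 205 200 198] [196 142  96  67  14  47  59  58  56  58]
235 [139  99  29  51  92 106  95  73  37  21] [204 163  93  74  26  15  46  57  52  56]
```

View pics/t20.png

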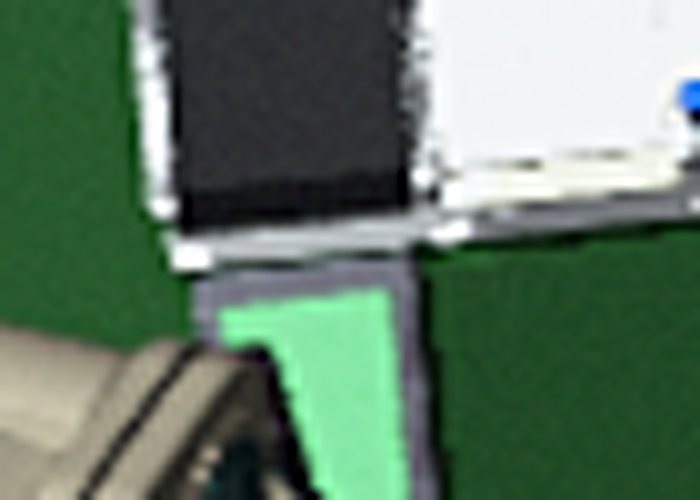

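play_rows([
  [1,4,0],
  [1,10,0],
  [1,18,0],
  [1,26,0],
  [1,36,0],
], turn=[0,0,0,0,0], fingers=[0.0,0,0,0,0])

```text
clock: 29.55
eef_pos: [513.4, 170.9, 44.4]
tool_rot: [-3.131, 0.005, 1.664]
force: [-0.3, 1.2, -0.1]
width: 8.6
```

```bash
python3 - <<'E'
from h import *
s=st();print(np.round(W2L(s['eef_pos']),1))
im,_=vision.get_image('scene');cv2.imwrite('pics/s21.png',cv2.resize(im[150:270,300:460],None,fx=4.5,fy=4.5))
E
```

```text
t 29.55 pos [513.4 170.9  44.4] rot [-3.131  0.005  1.664] F [-0.3  1.2 -0.1] w 8.6 q [-0.64  0.81  0.42  1.96 -0.63  0.52  0.32]
[526.7 123.6  44.4]
```

View pics/s21.png

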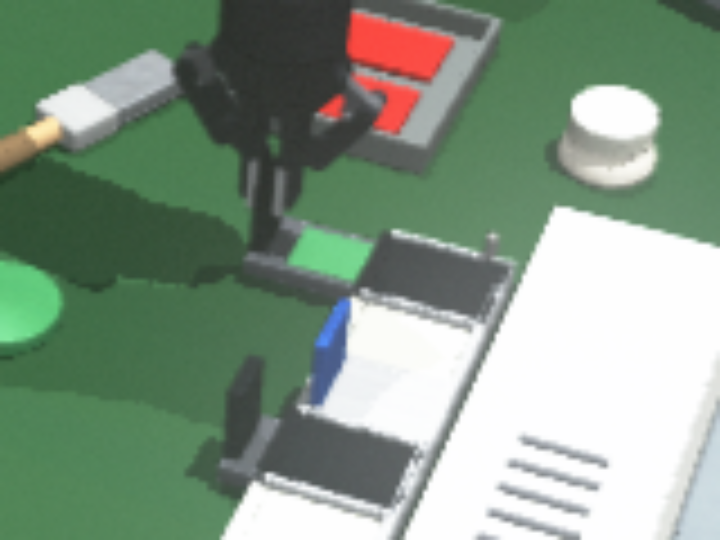

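Entering with no resistance. Continue.

play_rows([
  [0,8,0],
  [0,17,0],
  [0,26,0],
  [0,35,0],
  [0,43,0],
], turn=[0,0,0,0,0], fingers=[0.0,0,0,0,0])

```text
clock: 30.22
eef_pos: [558.9, 175.1, 44.2]
tool_rot: [-3.134, 0.005, 1.664]
force: [-1.2, 0.1, -1.3]
width: 8.8
```

play_rows([
  [0,1,0],
  [0,2,0],
  [0,3,0],
  [0,4,0],
  [0,4,0],
], turn=[0,0,0,0,0], fingers=[0.0,0,0,0,0])

```text
clock: 30.85
eef_pos: [561.5, 175.4, 44.1]
tool_rot: [-3.132, 0.004, 1.664]
force: [-4.4, -1.1, 2.6]
width: 9.1
```

```bash
python3 - <<'E'
from h import *
s=st();print(np.round(W2L(s['eef_pos']),1))
E
```

```text
t 30.85 pos [561.5 175.4  44.1] rot [-3.132  0.004  1.664] F [-4.4 -1.1  2.6] w 9.1 q [-0.62  0.85  0.45  1.83 -0.6   0.61  0.29]
[575.1 123.8  44.1]
```

play_rows([
  [0,1,0],
  [0,1.5,0],
  [0,1.5,0],
  [0,1.5,0],
], turn=[0,0,0,0], fingers=[0.0,0,0,0])

```text
clock: 31.35
eef_pos: [561.9, 175.4, 44.2]
tool_rot: [-3.13, 0.004, 1.664]
force: [-6.3, -0.5, 4.4]
width: 9.0
```

play_rows([
  [0,0,0],
  [0,0,0],
  [0,-2,0],
  [0,-2,0],
  [0,-2,0],
], turn=[0,0,0,0,0], fingers=[0.15,0.3,0.45,0.45,0.45])

```text
clock: 31.98
eef_pos: [560.0, 175.2, 44.2]
tool_rot: [-3.13, 0.004, 1.664]
force: [0.5, -1.1, 0.2]
width: 38.5
```

play_rows([
  [0,0,-20],
  [0,0,-50],
  [0,-20,-85],
  [0,-40,-90],
  [0,-60,-90],
], turn=[0,0,0,0,0], fingers=[0.45,0.45,0.6,0.6,0.6])

```text
clock: 32.6
eef_pos: [501.7, 170.3, 137.1]
tool_rot: [-3.133, 0.003, 1.664]
force: [-0.1, 0.1, -0.4]
width: 50.7
```

```bash
python3 m3.py 22; python3 - <<'E'
from h import *
s=st();print(shift([424.5,-312.7,120],np.radians(-12.8)))
E
```

```text
t 32.60 pos [501.7 170.3 137.1] rot [-3.133e+00  3.000e-03  1.664e+00] F [-0.1  0.1 -0.4] w 50.7 q [-0.73  0.66  0.55  1.95 -0.52  0.69  0.23]
[257. 209.] [601.1  60.8  72.9] L [604.1   6.1  72.9] [602.7  60.9] [ 9. 44.] 95.7
[284. 220.] [576.    1.8  69.2] L [573.7 -50.4  69.2] [576.6   1.1] [10.6 33.3] 94.3
[207. 228.] [559.4 171.3  69.1] L [572.7 119.9  69.1] [561. 173.] [10.4 30.7] 95.8
[427. 286.] [ 424.5 -312.4   62.5] L [ 394.5 -349.6   62.5] [ 424.1 -312.5] [10.1 33.7] 77.1
[424. 352.] [ 281.  -300.2   60.8] L [ 252.6 -324.4   60.8] [ 281.9 -301.2] [11.2 33.8] 140.8
t 32.70 pos [499.6 170.3 136.3] rot [-3.129e+00  3.000e-03  1.664e+00] F [0.6 0.5 0. ] w 51.1 q [-0.73  0.66  0.55  1.95 -0.52  0.69  0.23]
(array([-473.8, -119.6,   19.2]), np.float64(0.31687959643323005))
```

View pics/t22.png

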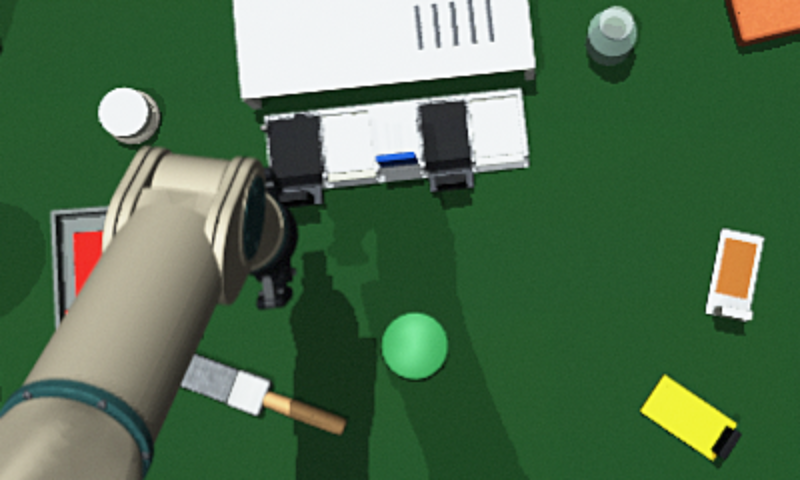

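play_rows([
  [-50,-15,0],
  [-105,-28,0],
  [-160,-42,0],
  [-215,-56,0],
  [-270,-70,0],
], turn=[0.04,0.08,0.12,0.16,0.2], fingers=[0.6,0.6,0.6,0.6,0.6])

```text
clock: 33.33
eef_pos: [456.2, -107.5, 138.8]
tool_rot: [-3.132, 0.006, 1.463]
force: [1.7, -0.9, -0.3]
width: 51.5
```

```bash
python3 - <<'E'
from h import *
s=st();print(shift([424.3,-312.5,100],np.radians(-12.8)))
E
```

```text
t 33.33 pos [ 456.2 -107.5  138.8] rot [-3.132  0.006  1.463] F [ 1.7 -0.9 -0.3] w 51.5 q [-0.2   0.59  0.55  2.1  -0.53  0.59  0.61]
(array([-207. ,   -9.3,   40.1]), np.float64(0.11542871013939737))
```

play_rows([
  [-55,-3,0],
  [-110,-5,0],
  [-165,-7,10],
  [-207,-9,25],
  [-207,-9,40],
], turn=[0.03,0.06,0.09,0.11,0.11], fingers=[0.6,0.6,0.6,0.6,0.6])

```text
clock: 33.95
eef_pos: [424.3, -318.3, 100.7]
tool_rot: [-3.136, 0.012, 1.346]
force: [-0.2, -0.3, 0.9]
width: 51.4
```

```bash
python3 - <<'E'
from h import *
s=st();print(shift([424.3,-312.5,32],np.radians(-12.8)))
im,_=vision.get_image('scene');cv2.imwrite('pics/s23.png',cv2.resize(im[200:350,180:380],None,fx=4,fy=4))
E
```

```text
t 33.95 pos [ 424.3 -318.3  100.7] rot [-3.136  0.012  1.346] F [-0.2 -0.3  0.9] w 51.4 q [ 0.26  0.71  0.49  1.98 -0.56  0.59  0.91]
(array([ 6.5, -0.9, 68.6]), np.float64(-0.000967785671036614))
```

View pics/s23.png

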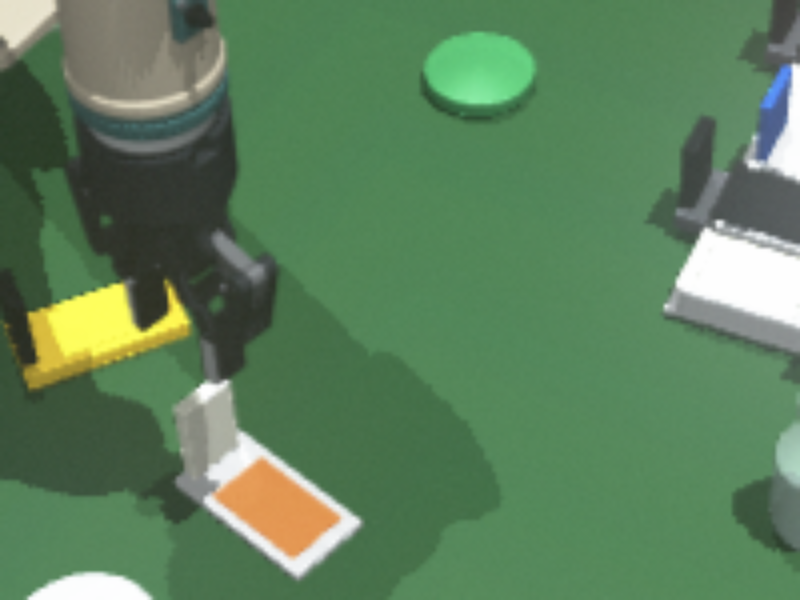

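```bash
python3 - <<'E'
from h import *
a=np.radians(-12.8);d=np.array([np.cos(a),np.sin(a),0]);h=np.array([424.3,-312.5,0]);n=np.array([-d[1],d[0],0])
P=[h+[0,0,62],h+95*d+25*n+[0,0,6],h+95*d-25*n+[0,0,6]]
print((proj('scene',P)-[180,200])*4)
im,d=vision.get_image('top');C=cloud('top',d)
m=((C[...,2]>56)&(C[...,2]<80));roi=np.zeros_like(m);roi[255:310,400:450]=1
im=im[230:310,380:460];cv2.imwrite('pics/t23.png',cv2.resize(im,None,fx=7,fy=7))
E
```

```text
[[202.88536902 392.8060282 ]
 [363.29850821 518.68099459]
 [298.41442858 574.56105183]]
```

View pics/t23.png

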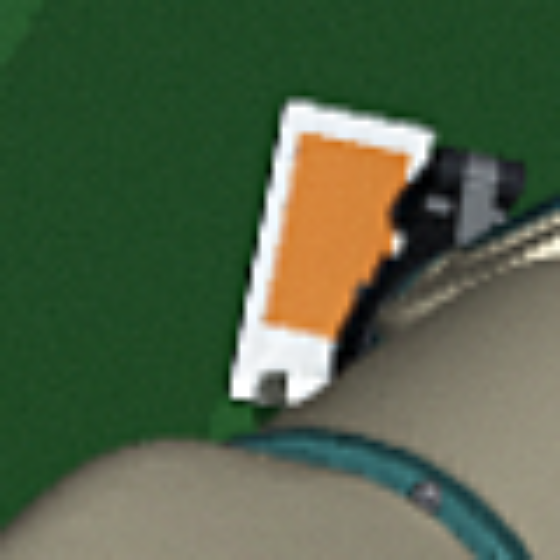

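Projection matches the scene picture (handle top, both leading corners within ~3 crop px). Descend and grip.

play_rows([
  [6,-1,18],
  [7,-1,40],
  [7,-1,68],
  [7,-1,68],
  [7,-1,68],
], turn=[0,0,0,0,0], fingers=[0.6,0.6,0.6,0.6,0.4])

```text
clock: 34.67
eef_pos: [424.9, -305.1, 32.0]
tool_rot: [-3.132, 0.006, 1.353]
force: [-0.5, 0.2, 0.8]
width: 35.1
```

```bash
python3 - <<'E'
from h import *
s=st();print(shift([424.3,-312.5,32],np.radians(-12.8)))
E
```

```text
t 34.67 pos [ 424.9 -305.1   32. ] rot [-3.132  0.006  1.353] F [-0.5  0.2  0.8] w 35.1 q [ 0.32  0.81  0.38  2.02 -0.65  0.44  0.97]
(array([-7.3,  1. ,  0. ]), np.float64(0.0058672243663617785))
```

play_rows([
  [-3,1,0],
  [-7,1,0],
  [-7,1,0],
  [-7,1,0],
  [-7,1,0],
], turn=[0,0,0,0,0], fingers=[0.4,0.4,0.3,0.3,0.3])

```text
clock: 35.3
eef_pos: [424.2, -312.1, 32.0]
tool_rot: [-3.132, 0.006, 1.353]
force: [0.4, -1.1, -0.4]
width: 25.6
```

play_rows([
  [0,0,0],
  [0,0,0],
  [0,0,0],
  [0,0,0],
  [0,0,0],
], turn=[0,0,0,0,0], fingers=[0.2,0,0,0,0])

```text
clock: 35.92
eef_pos: [424.3, -312.3, 32.2]
tool_rot: [-3.132, 0.006, 1.353]
force: [-0.7, 0.2, 5.0]
width: 9.3
```

play_rows([
  [0,0,-5],
  [0,0,-25],
  [0,0,-50],
  [0,0,-85],
  [0,0,-85],
], turn=[0,0,0,0,0], fingers=[0.0,0,0,0,0])

```text
clock: 36.55
eef_pos: [426.3, -312.7, 119.0]
tool_rot: [-3.136, 0.007, 1.354]
force: [-0.4, 0.2, -2.0]
width: 9.2
```

```bash
python3 - <<'E'
from h import *
s=st();im,_=vision.get_image('scene');cv2.imwrite('pics/s24.png',cv2.resize(im[170:350,180:420],None,fx=3.3,fy=3.3))
print(shift(L2W(470,-109,115),np.radians(5.2)))
E
```

```text
t 36.55 pos [ 426.3 -312.7  119. ] rot [-3.136  0.007  1.354] F [-0.4  0.2 -2. ] w 9.2 q [ 0.24  0.68  0.52  1.97 -0.54  0.64  0.89]
(array([251.3,  -1.8,   1.1]), np.float64(-0.30777313162177045))
```

View pics/s24.png

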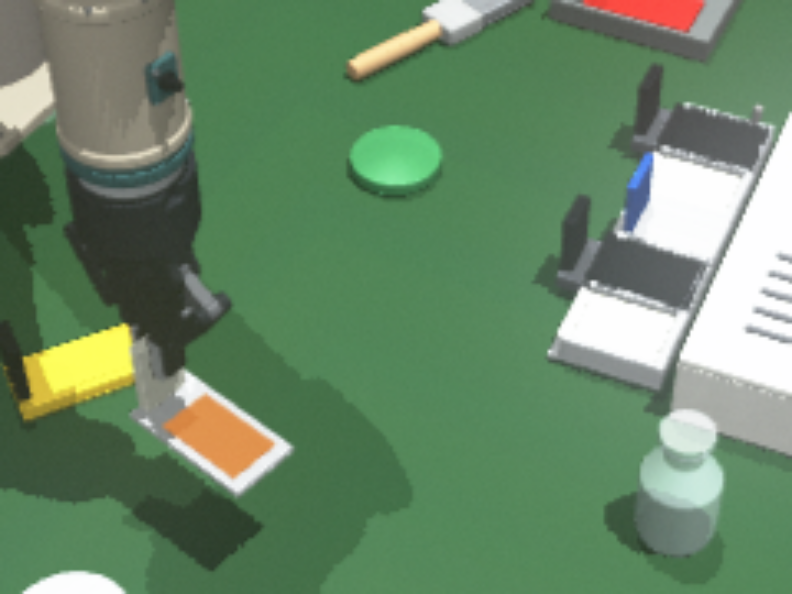

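play_rows([
  [45,0,0],
  [100,0,0],
  [155,-1,0],
  [210,-2,0],
  [251,-2,0],
], turn=[-0.06,-0.12,-0.18,-0.24,-0.3], fingers=[0.0,0,0,0,0])

```text
clock: 37.22
eef_pos: [476.8, -63.1, 114.7]
tool_rot: [-3.129, 0.002, 1.658]
force: [1.2, -0.4, -1.8]
width: 9.2
```

play_rows([
  [0,0,0],
  [0,0,10],
  [0,0,20],
  [0,0,30],
  [0,0,30],
], turn=[0,0,0,0,0], fingers=[0.0,0,0,0,0])

```text
clock: 37.85
eef_pos: [475.5, -63.9, 83.7]
tool_rot: [-3.127, 0.002, 1.656]
force: [0.5, -0.2, -0.5]
width: 9.5
```

```bash
python3 - <<'E'
from h import *
s=st();print(np.round(W2L(s['eef_pos']),1))
print(shift(L2W(478,-109,41.5),np.radians(5.2)))
E
```

```text
t 37.85 pos [475.5 -63.9  83.7] rot [-3.127e+00  2.000e-03  1.656e+00] F [ 0.5 -0.2 -0.5] w 9.5 q [-0.2   0.68  0.41  2.11 -0.57  0.48  0.73]
[ 467.7 -106.7   83.7]
(array([-2.1, 10.9, 42.1]), np.float64(-0.005181722581197645))
```

play_rows([
  [-2,3,10],
  [-2,7,20],
  [-2,10,30],
  [-2,10,41],
  [-2,10,41],
], turn=[-0.005,-0.005,-0.005,-0.005,-0.005], fingers=[0.0,0,0,0,0])

```text
clock: 38.48
eef_pos: [484.2, -65.0, 41.6]
tool_rot: [-3.125, 0.001, 1.661]
force: [-0.2, 0.8, -0.8]
width: 8.9
```

```bash
python3 - <<'E'
from h import *
s=st();print(np.round(W2L(s['eef_pos']),1))
im,_=vision.get_image('top');cv2.imwrite('pics/t25.png',cv2.resize(im[190:250,260:350],None,fx=8,fy=8,interpolation=2))
im,_=vision.get_image('scene');cv2.imwrite('pics/s25.png',cv2.resize(im[190:310,280:440],None,fx=4.5,fy=4.5))
E
```

```text
t 38.48 pos [484.2 -65.   41.6] rot [-3.125e+00  1.000e-03  1.661e+00] F [-0.2  0.8 -0.8] w 8.9 q [-0.15  0.76  0.34  2.1  -0.62  0.4   0.78]
[ 476.3 -108.6   41.6]
```

View pics/t25.png

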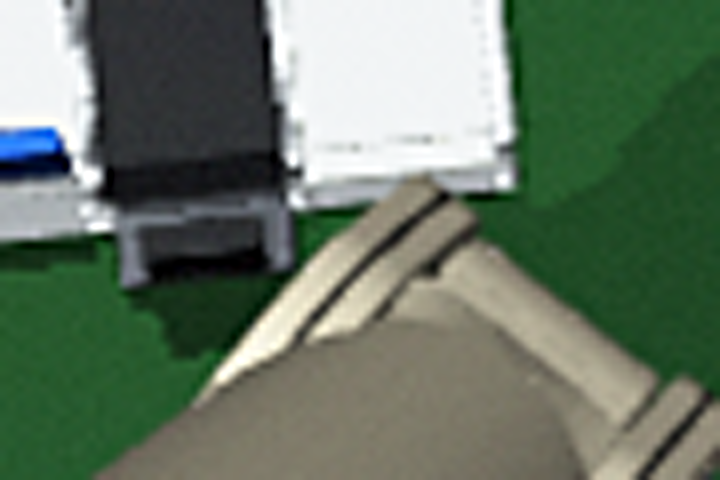

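View pics/s25.png

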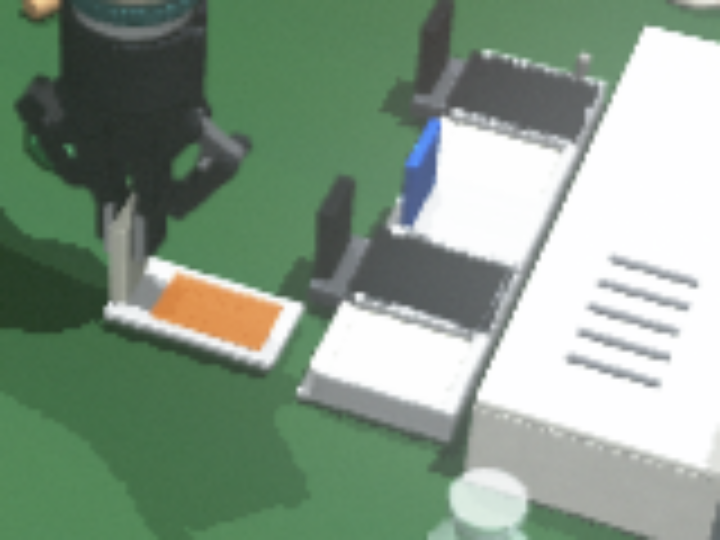

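```bash
python3 - <<'E'
from h import *
s=st();a=np.radians(5.2)
t=np.array(W2L(s['eef_pos']))
for dz in(14.5,15.5): print(dz,(proj('scene',[L2W(t[0]+95,t[1]+25,dz),L2W(t[0]+95,t[1]-25,dz)])-[280,190])*4.5)
# rack bay4: right wall front corner
for y in (-135,-138,-141): print(y,(proj('scene',[L2W(588,y,31),L2W(588,y,20)])-[280,190])*4.5)
im,_=vision.get_image('scene');cv2.imwrite('pics/s26.png',cv2.resize(im[235:285,330:390],None,fx=12,fy=12,interpolation=2))
E
```

```text
t 38.58 pos [484.8 -65.2  42.5] rot [-3.127e+00  2.000e-03  1.661e+00] F [-0.4 -0.5 -1.4] w 9.5 q [-0.15  0.76  0.34  2.1  -0.62  0.4   0.78]
14.5 [[305.00518923 303.43374965]
 [272.35575413 363.4033891 ]]
15.5 [[305.07920308 302.16713395]
 [272.41460239 362.13607232]]
-135 [[300.50072794 352.24114593]
 [299.6868     366.33390401]]
-138 [[298.50697493 355.96547642]
 [297.70333619 370.05821694]]
-141 [[296.50708915 359.7012648 ]
 [295.71380652 373.79392156]]
```

View pics/s26.png

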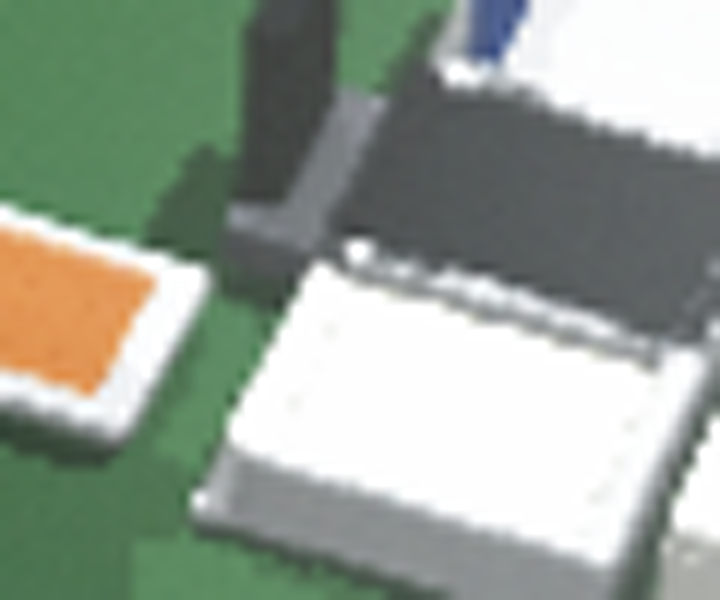

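play_rows([
  [0,3,0],
  [0,8,0],
  [0,13,0],
  [0,19,0],
  [0,25,0],
], turn=[0.002,0.005,0.005,0.005,0.005], fingers=[0.0,0,0,0,0])

```text
clock: 39.25
eef_pos: [510.5, -62.9, 42.3]
tool_rot: [-3.127, 0.002, 1.656]
force: [0.2, 0.7, -1.2]
width: 9.1
```

```bash
python3 - <<'E'
from h import *
s=st();print(np.round(W2L(s['eef_pos']),1))
im,_=vision.get_image('scene');cv2.imwrite('pics/s27.png',cv2.resize(im[225:285,310:390],None,fx=9,fy=9,interpolation=2))
im,_=vision.get_image('top');cv2.imwrite('pics/t27.png',cv2.resize(im[190:250,260:350],None,fx=8,fy=8,interpolation=2))
E
```

```text
t 39.25 pos [510.5 -62.9  42.3] rot [-3.127e+00  2.000e-03  1.656e+00] F [ 0.2  0.7 -1.2] w 9.1 q [-0.17  0.78  0.37  2.03 -0.61  0.45  0.74]
[ 502.7 -108.9   42.3]
```

View pics/s27.png

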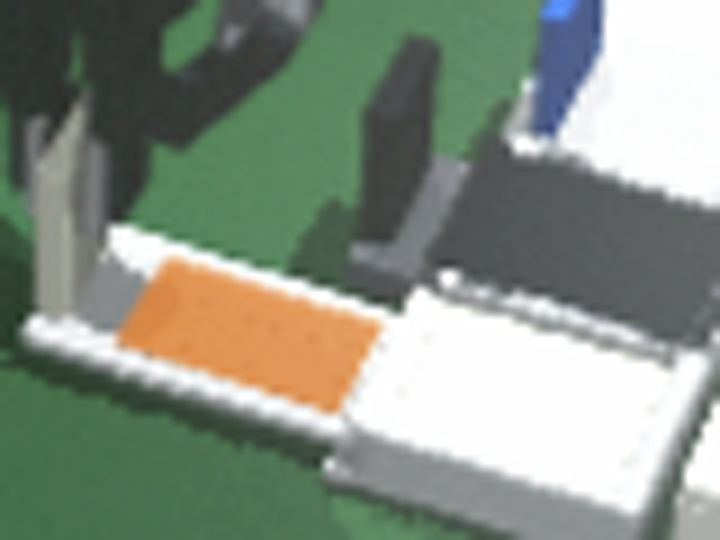

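play_rows([
  [0,4,0],
  [0,8,0],
  [0,12,0],
  [0,16,0],
  [0,20,0],
], turn=[0,0,0,0,0], fingers=[0.0,0,0,0,0])

```text
clock: 39.98
eef_pos: [531.2, -61.1, 42.0]
tool_rot: [-3.128, 0.002, 1.657]
force: [0.1, 1.0, -1.1]
width: 9.4
```

```bash
python3 - <<'E'
from h import *
s=st();print(np.round(W2L(s['eef_pos']),1))
im,_=vision.get_image('scene');cv2.imwrite('pics/s28.png',cv2.resize(im[225:285,310:390],None,fx=9,fy=9,interpolation=2))
E
```

```text
t 39.98 pos [531.2 -61.1  42. ] rot [-3.128e+00  2.000e-03  1.657e+00] F [ 0.1  1.  -1.1] w 9.4 q [-0.19  0.8   0.39  1.98 -0.6   0.49  0.72]
[ 523.4 -109.    42. ]
```

View pics/s28.png

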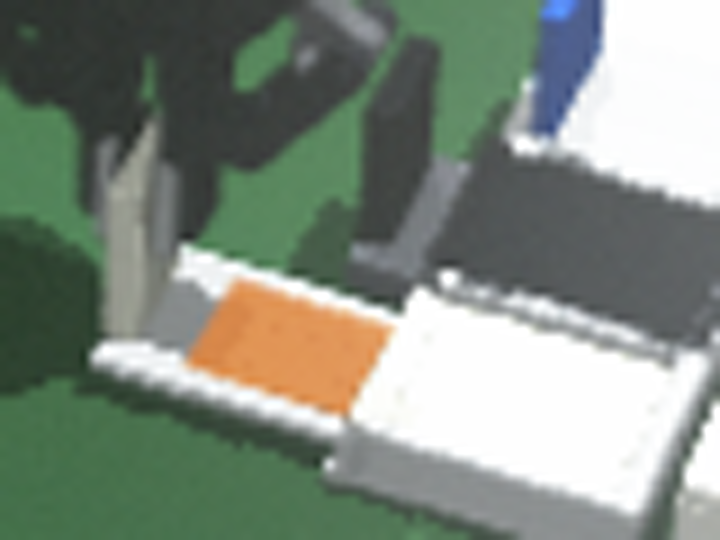

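play_rows([
  [0,8,0],
  [0,18,0],
  [0,28,0],
  [0,37,0],
  [0,46,0],
], turn=[0,0,0,0,0], fingers=[0.0,0,0,0,0])

```text
clock: 40.65
eef_pos: [578.4, -57.0, 41.4]
tool_rot: [-3.129, 0.002, 1.657]
force: [-0.4, 0.2, -1.5]
width: 9.0
```

play_rows([
  [0,1,0],
  [0,2,0],
  [0,3,0],
  [0,4,0],
  [0,4,0],
], turn=[0,0,0,0,0], fingers=[0.0,0,0,0,0])

```text
clock: 41.28
eef_pos: [582.3, -56.6, 41.4]
tool_rot: [-3.129, 0.002, 1.657]
force: [-0.1, -0.4, -0.3]
width: 8.9
```

```bash
python3 - <<'E'
from h import *
s=st();print(np.round(W2L(s['eef_pos']),1))
E
```

```text
t 41.27 pos [582.3 -56.6  41.4] rot [-3.129e+00  2.000e-03  1.657e+00] F [-0.1 -0.4 -0.3] w 8.9 q [-0.21  0.85  0.42  1.84 -0.58  0.59  0.66]
[ 574.8 -109.2   41.4]
```

play_rows([
  [0,1,0],
  [0,2,0],
  [0,3,0],
  [0,3,0],
  [0,3,0],
], turn=[0,0,0,0,0], fingers=[0.0,0,0,0,0])

```text
clock: 41.9
eef_pos: [583.3, -56.6, 41.3]
tool_rot: [-3.125, 0.002, 1.657]
force: [-5.9, -0.6, 3.8]
width: 8.9
```

```bash
python3 - <<'E'
from h import *
s=st();print(np.round(W2L(s['eef_pos']),1))
im,_=vision.get_image('scene');cv2.imwrite('pics/s29.png',cv2.resize(im[225:285,310:390],None,fx=9,fy=9,interpolation=2))
E
```

```text
t 41.90 pos [583.3 -56.6  41.3] rot [-3.125e+00  2.000e-03  1.657e+00] F [-5.9 -0.6  3.8] w 8.9 q [-0.21  0.85  0.43  1.83 -0.58  0.6   0.66]
[ 575.8 -109.2   41.3]
```

View pics/s29.png

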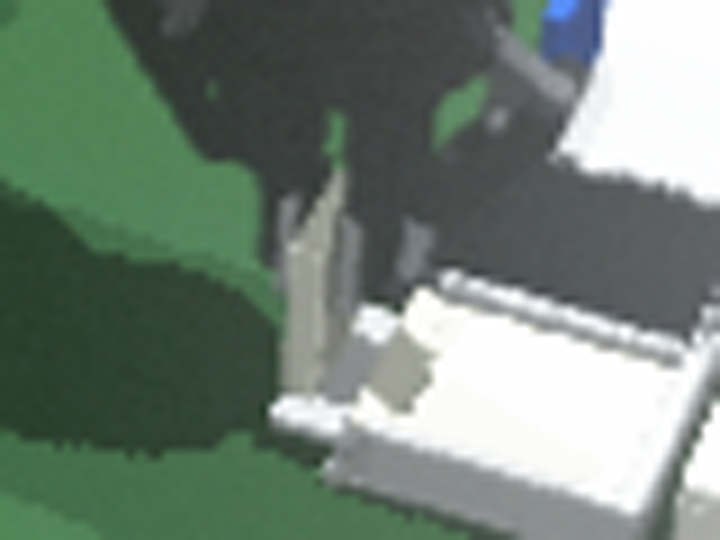

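Contact at the stop (−5.9 N at x'≈575.8). Release and look.

play_rows([
  [0,0,0],
  [0,0,0],
  [0,-2,0],
  [0,-2,0],
  [0,-2,0],
], turn=[0,0,0,0,0], fingers=[0.15,0.3,0.45,0.45,0.45])

```text
clock: 42.58
eef_pos: [581.5, -56.8, 41.3]
tool_rot: [-3.126, 0.002, 1.657]
force: [-0.7, 1.0, 0.1]
width: 38.5
```

play_rows([
  [0,0,-20],
  [0,0,-50],
  [0,-20,-85],
  [0,-60,-90],
  [0,-110,-90],
], turn=[0,0,0,0,0], fingers=[0.45,0.45,0.3,0.0,0.0])

```text
clock: 43.2
eef_pos: [473.5, -66.1, 133.8]
tool_rot: [-3.129, 0.003, 1.658]
force: [-0.3, -0.3, 0.1]
width: -0.1
```

```bash
python3 m3.py 30; python3 - <<'E'
import cv2
from h import *
im,_=vision.get_image('scene');cv2.imwrite('pics/s30.png',cv2.resize(im[180:290,310:450],None,fx=5.4,fy=5.4,interpolation=2))
E
```

```text
t 43.20 pos [473.5 -66.1 133.8] rot [-3.129e+00  3.000e-03  1.658e+00] F [-0.3 -0.3  0.1] w -0.1 q [-0.27  0.6   0.51  2.08 -0.5   0.59  0.68]
[257. 208.] [602.   60.5  72.8] L [605.    5.7  72.8] [603.1  60.8] [ 8.7 43.8] 95.0
[284. 220.] [576.    1.7  69.3] L [573.8 -50.5  69.3] [577.3   1.2] [10.3 33.4] 95.5
[206. 228.] [560.7 173.2  69.6] L [574.1 121.7  69.6] [561.6 173.7] [10.3 31.3] 96.2
[424. 352.] [ 282.6 -300.1   62.3] L [ 254.3 -324.4   62.3] [ 282.3 -301. ] [10.7 32.6] 142.6
```

View pics/t30.png

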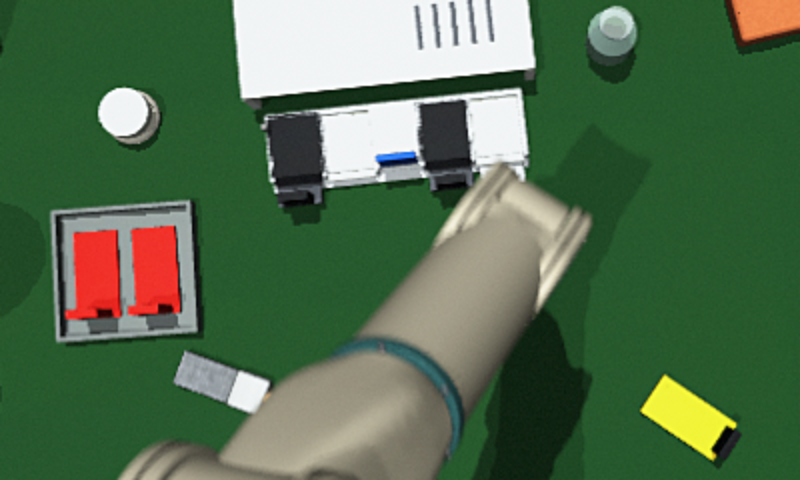

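View pics/s30.png

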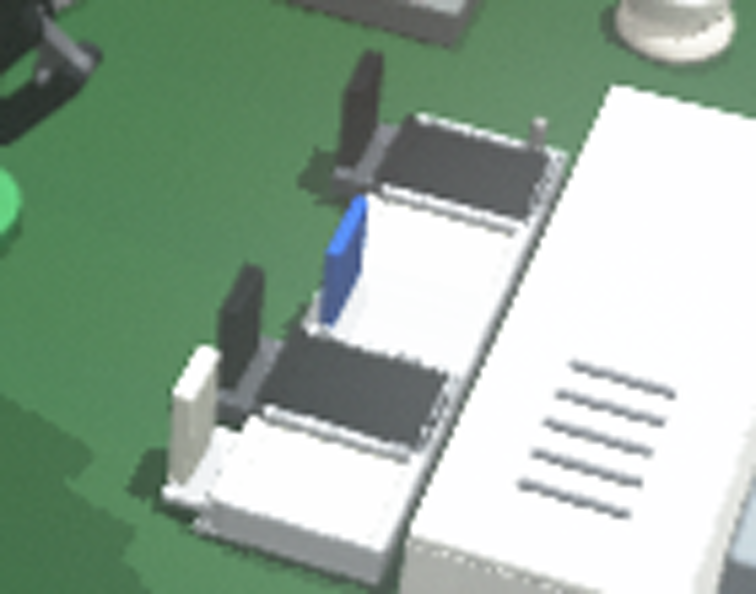

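```bash
python3 - <<'E'
from h import *
s=st();print(np.round(W2L(s['eef_pos']),1));print(shift(L2W(555,6,100),np.radians(5.2)))
E
```

```text
t 43.35 pos [470.6 -65.9 133.4] rot [-3.124  0.     1.655] F [-0.2  0.4  0.1] w -0.0 q [-0.27  0.6   0.51  2.08 -0.5   0.6   0.68]
[ 462.7 -108.3  133.4]
(array([114.9,  92.2,  31.7]), np.float64(-0.006636980540318804))
```

play_rows([
  [40,20,0],
  [80,45,0],
  [115,75,0],
  [115,92,15],
  [115,92,30],
], turn=[0,0,0,0,0], fingers=[0.0,0,0,0,0])

```text
clock: 43.98
eef_pos: [554.1, 57.0, 101.0]
tool_rot: [-3.126, 0.001, 1.657]
force: [0.4, -0.5, 0.0]
width: -0.2
```

```bash
python3 - <<'E'
from h import *
s=st();print(np.round(W2L(s['eef_pos']),1));print(shift(L2W(562,6,52),np.radians(5.2)))
E
```

```text
t 43.98 pos [554.1  57.  101. ] rot [-3.126e+00  1.000e-03  1.657e+00] F [ 0.4 -0.5  0. ] w -0.2 q [-0.47  0.74  0.5   1.89 -0.55  0.67  0.46]
[557.    6.6 101. ]
(array([-0.5,  5.8, 48.9]), np.float64(-0.00468106504785859))
```

play_rows([
  [0,0,12],
  [0,0,25],
  [0,2,38],
  [0,4,49],
  [0,5,49],
], turn=[0,0,0,0,0], fingers=[0.0,0,0,0,0])

```text
clock: 44.6
eef_pos: [557.9, 57.3, 51.0]
tool_rot: [-3.125, 0.001, 1.657]
force: [0.6, -0.7, 0.9]
width: -0.2
```

```bash
python3 - <<'E'
from h import *
s=st();print(np.round(W2L(s['eef_pos']),1))
im,_=vision.get_image('scene');cv2.imwrite('pics/s31.png',cv2.resize(im[160:290,300:450],None,fx=5,fy=4.5,interpolation=2))
E
```

```text
t 44.60 pos [557.9  57.3  51. ] rot [-3.125e+00  1.000e-03  1.657e+00] F [ 0.6 -0.7  0.9] w -0.2 q [-0.43  0.82  0.44  1.9  -0.61  0.58  0.5 ]
[560.7   6.5  51. ]
```

View pics/s31.png

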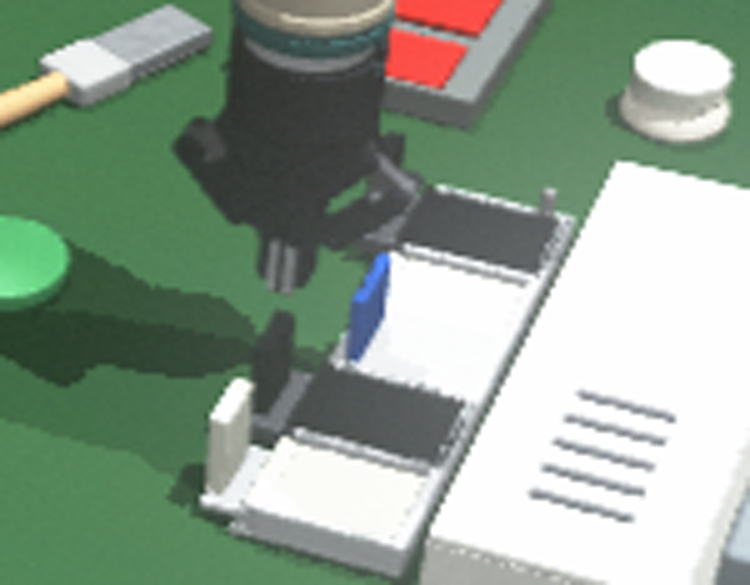

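play_rows([
  [0,6,0],
  [0,12,0],
  [0,18,0],
  [0,24,0],
  [0,30,0],
], turn=[0,0,0,0,0], fingers=[0.0,0,0,0,0])

```text
clock: 45.28
eef_pos: [586.9, 59.8, 51.0]
tool_rot: [-3.122, 0.0, 1.657]
force: [-7.2, -0.7, 6.4]
width: -0.1
```

play_rows([
  [0,6,0],
  [0,12,0],
  [0,18,0],
  [0,24,0],
  [0,30,0],
], turn=[0,0,0,0,0], fingers=[0.0,0,0,0,0])

```text
clock: 45.9
eef_pos: [614.2, 62.2, 50.3]
tool_rot: [-3.116, -0.001, 1.657]
force: [-6.6, -0.8, 5.5]
width: -0.1
```

```bash
python3 - <<'E'
from h import *
s=st();print(np.round(W2L(s['eef_pos']),1))
im,_=vision.get_image('scene');cv2.imwrite('pics/s32.png',cv2.resize(im[160:290,300:450],None,fx=5,fy=4.5,interpolation=2))
E
```

```text
t 45.90 pos [614.2  62.2  50.3] rot [-3.116e+00 -1.000e-03  1.657e+00] F [-6.6 -0.8  5.5] w -0.1 q [-0.42  0.88  0.47  1.73 -0.58  0.7   0.45]
[617.3   6.3  50.3]
```

View pics/s32.png

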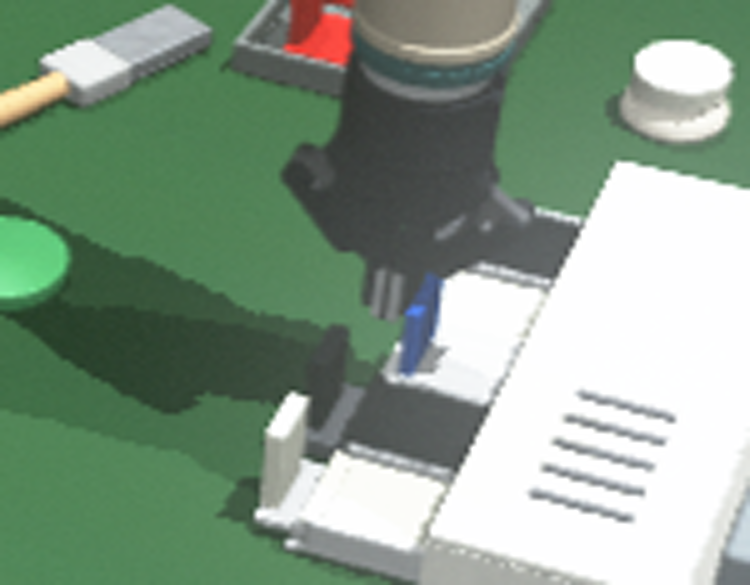

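play_rows([
  [0,4,-2],
  [0,10,-3],
  [0,16,-3],
  [0,22,-3],
  [0,28,-3],
], turn=[0,0,0,0,0], fingers=[0.0,0,0,0,0])

```text
clock: 46.58
eef_pos: [639.9, 64.6, 51.1]
tool_rot: [-3.11, -0.001, 1.657]
force: [-7.7, -0.5, -0.7]
width: 0.0
```

```bash
python3 - <<'E'
from h import *
s=st();print(np.round(W2L(s['eef_pos']),1))
im,_=vision.get_image('scene');cv2.imwrite('pics/s33.png',cv2.resize(im[160:290,300:450],None,fx=5,fy=4.5,interpolation=2))
E
```

```text
t 46.58 pos [639.9  64.6  51.1] rot [-3.110e+00 -1.000e-03  1.657e+00] F [-7.7 -0.5 -0.7] w 0.0 q [-0.42  0.91  0.49  1.64 -0.57  0.76  0.42]
[643.1   6.4  51.1]
```

View pics/s33.png

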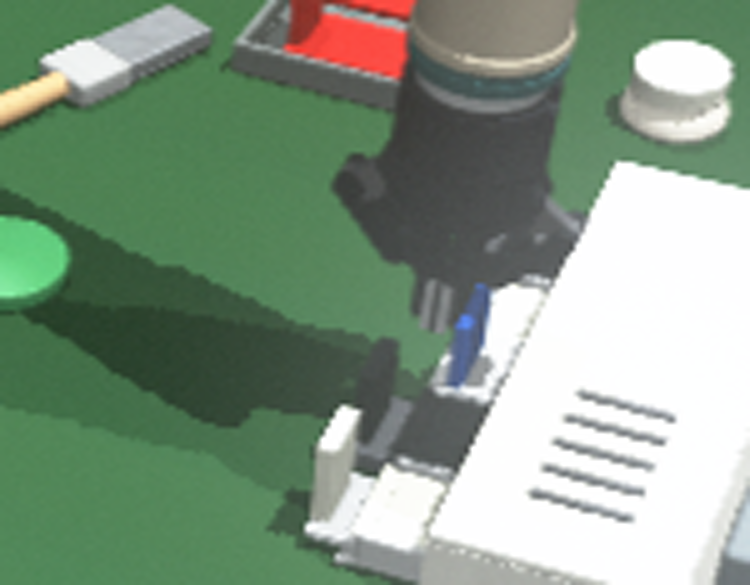

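play_rows([
  [0,4,-1],
  [0,8,-1],
  [0,12,-1],
  [0,16,-1],
  [0,18,-1],
], turn=[0,0,0,0,0], fingers=[0.0,0,0,0,0])

```text
clock: 47.25
eef_pos: [651.3, 65.7, 51.0]
tool_rot: [-3.096, -0.003, 1.656]
force: [-19.7, -1.5, 13.2]
width: 0.2
```

```bash
python3 - <<'E'
from h import *
s=st();print(np.round(W2L(s['eef_pos']),1))
im,_=vision.get_image('scene');cv2.imwrite('pics/s34.png',cv2.resize(im[160:290,300:450],None,fx=5,fy=4.5,interpolation=2))
E
```

```text
t 47.25 pos [651.3  65.7  51. ] rot [-3.096e+00 -3.000e-03  1.656e+00] F [-19.7  -1.5  13.2] w 0.2 q [-0.41  0.93  0.49  1.59 -0.56  0.81  0.41]
[654.6   6.4  51. ]
```

View pics/s34.png

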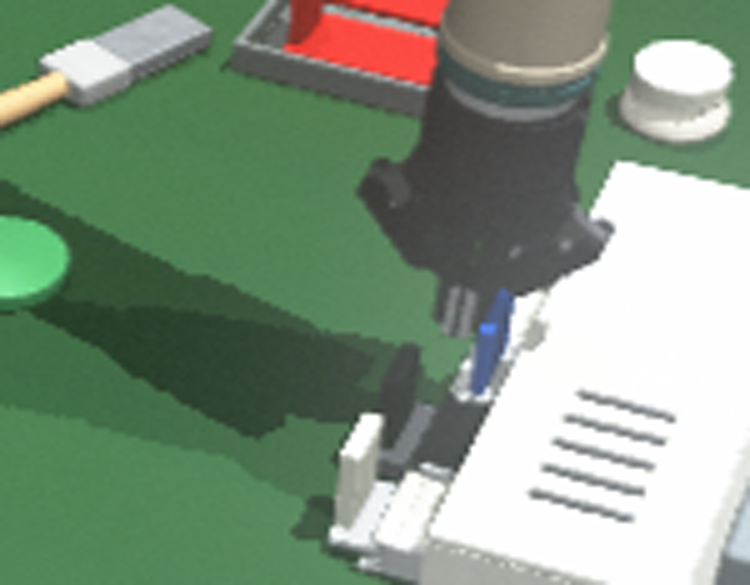

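play_rows([
  [0,-5,0],
  [0,-20,0],
  [0,-45,-20],
  [0,-60,-50],
  [0,-60,-60],
], turn=[0,0,0,0,0], fingers=[0.0,0,0,0,0])

```text
clock: 47.92
eef_pos: [595.7, 60.5, 115.7]
tool_rot: [-3.1, -0.003, 1.656]
force: [1.1, 0.0, -0.6]
width: 0.5
```

```bash
python3 m3.py 35;  python3 - <<'E'
from h import *
im,_=vision.get_image('scene');cv2.imwrite('pics/s35.png',cv2.resize(im[160:290,300:450],None,fx=5,fy=4.5,interpolation=2))
E
```

```text
t 47.92 pos [595.7  60.5 115.7] rot [-3.100e+00 -3.000e-03  1.656e+00] F [ 1.1  0.  -0.6] w 0.5 q [-0.46  0.78  0.53  1.74 -0.52  0.81  0.41]
[308. 188.] [647.9 -51.2  69.5] L [ 640.6 -109.7   69.5] [648.  -51.5] [10.3 33.6] 95.3
[281. 190.] [642.4   7.6  69.2] L [640.4 -50.7  69.2] [643.    7.7] [11.1 32.4] 94.7
[424. 352.] [ 280.7 -299.8   62.2] L [ 252.4 -324.    62.2] [ 282.  -300.7] [11.3 33.1] 147.2
```

View pics/s35.png

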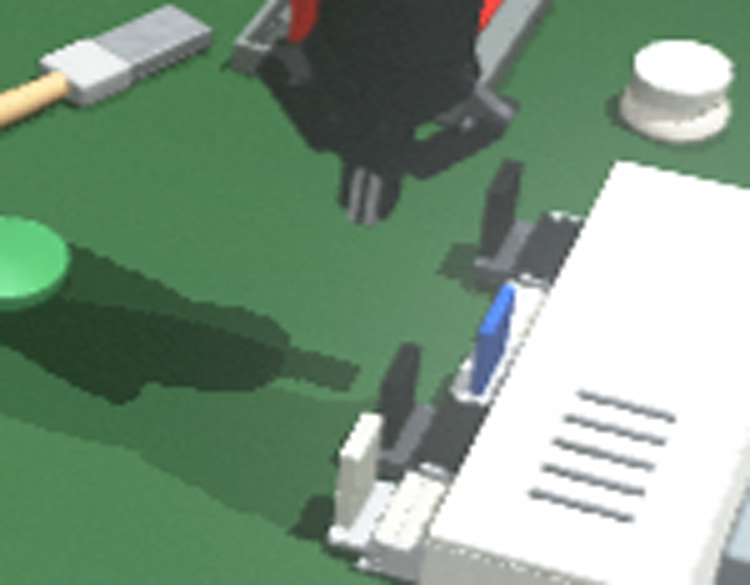

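View pics/t35.png

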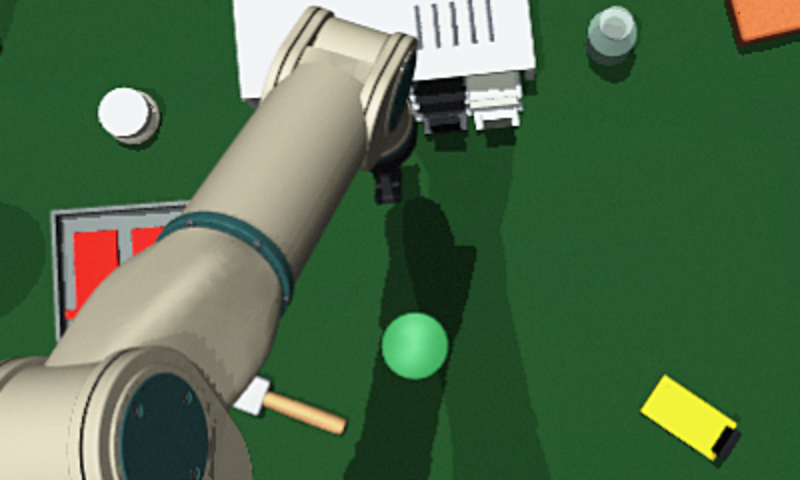

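play_rows([
  [0,0,0],
  [0,0,0],
  [0,0,0],
  [0,0,0],
  [0,0,0],
], turn=[-0.17,-0.34,-0.51,-0.68,-0.85], fingers=[0.0,0,0,0,0])

```text
clock: 48.7
eef_pos: [595.9, 61.1, 112.5]
tool_rot: [-3.115, -0.036, 2.512]
force: [-0.3, 0.2, -0.7]
width: 0.1
```

play_rows([
  [0,0,0],
  [0,0,0],
  [0,0,0],
  [0,0,0],
  [0,0,0],
], turn=[-0.17,-0.34,-0.51,-0.7,-0.7], fingers=[0.0,0,0,0,0])

```text
clock: 49.32
eef_pos: [596.0, 61.1, 111.3]
tool_rot: [3.138, -0.046, -3.073]
force: [-0.2, -0.2, -0.0]
width: -0.1
```

```bash
python3 - <<'E'
from h import *
s=st();print(np.round(W2L(s['eef_pos']),1));print(shift(L2W(630,6,52),np.radians(95.2)))
E
```

```text
t 49.33 pos [596.   61.1 111.3] rot [ 3.138 -0.046 -3.073] F [-0.2 -0.2 -0. ] w -0.1 q [-0.2   0.73  0.09  1.73 -0.1   0.74  1.58]
[599.1   6.8 111.3]
(array([-33.6,  -0.3,  57.8]), np.float64(-0.02225459309575961))
```

play_rows([
  [-10,0,10],
  [-20,0,25],
  [-30,0,40],
  [-34,0,50],
  [-34,0,58],
], turn=[-0.02,-0.02,-0.02,-0.02,-0.02], fingers=[0.0,0,0,0,0])

```text
clock: 49.95
eef_pos: [627.1, 63.4, 50.6]
tool_rot: [3.138, -0.046, -3.053]
force: [0.4, -0.0, 0.1]
width: -0.1
```

```bash
python3 - <<'E'
from h import *
s=st();print(np.round(W2L(s['eef_pos']),1))
im,_=vision.get_image('scene');cv2.imwrite('pics/s36.png',cv2.resize(im[160:290,300:450],None,fx=5,fy=4.5,interpolation=2))
E
```

```text
t 49.95 pos [627.1  63.4  50.6] rot [ 3.138 -0.046 -3.053] F [ 0.4 -0.   0.1] w -0.1 q [-0.19  0.85  0.08  1.66 -0.1   0.68  1.61]
[630.3   6.3  50.6]
```

View pics/s36.png

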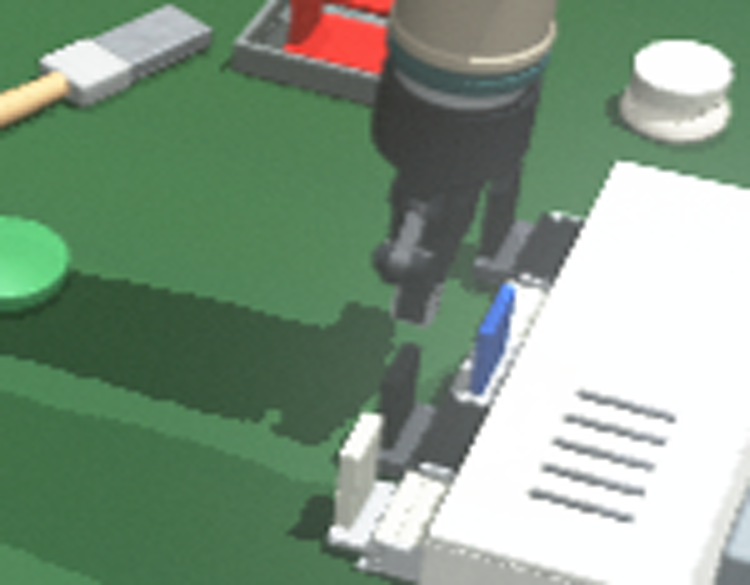

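play_rows([
  [-6,0,0],
  [-12,0,0],
  [-18,0,0],
  [-24,0,0],
  [-28,0,0],
], turn=[0,0,0,0,0], fingers=[0.0,0,0,0,0])

```text
clock: 50.62
eef_pos: [653.3, 65.7, 48.7]
tool_rot: [3.138, -0.05, -3.053]
force: [-5.5, -0.8, 4.5]
width: 0.3
```

play_rows([
  [-2,0,0],
  [-4,0,0],
  [-6,0,0],
  [-8,0,0],
  [-8,0,0],
], turn=[0,0,0,0,0], fingers=[0.0,0,0,0,0])

```text
clock: 51.25
eef_pos: [653.5, 65.7, 48.5]
tool_rot: [3.137, -0.067, -3.053]
force: [-17.2, -1.3, 15.3]
width: -0.0
```

```bash
python3 - <<'E'
from h import *
s=st();print(np.round(W2L(s['eef_pos']),1))
im,_=vision.get_image('scene');cv2.imwrite('pics/s37.png',cv2.resize(im[160:290,300:450],None,fx=5,fy=4.5,interpolation=2))
E
```

```text
t 51.25 pos [653.5  65.7  48.5] rot [ 3.137 -0.067 -3.053] F [-17.2  -1.3  15.3] w -0.0 q [-0.18  0.89  0.08  1.56 -0.1   0.77  1.6 ]
[656.8   6.2  48.5]
```

View pics/s37.png

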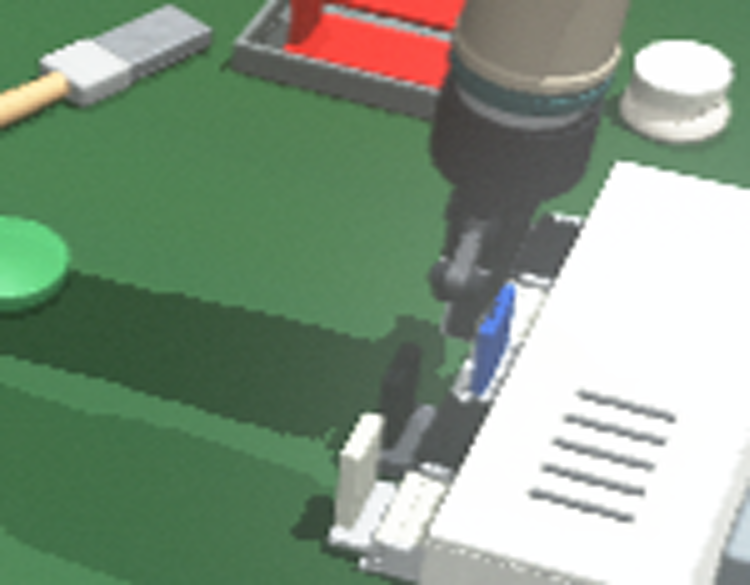

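play_rows([
  [-3,0,-2],
  [-6,0,-3],
  [-9,0,-3],
  [-11,0,-3],
  [-12,0,-3],
], turn=[0,0,0,0,0], fingers=[0.0,0,0,0,0])

```text
clock: 51.92
eef_pos: [655.3, 65.9, 49.5]
tool_rot: [3.137, -0.089, -3.053]
force: [-19.7, -1.3, 12.2]
width: -0.2
```

```bash
python3 - <<'E'
from h import *
s=st();print(np.round(W2L(s['eef_pos']),1))
im,d=vision.get_image('top');C=cloud('top',d)
P=handle(C,(296,180,322,200),60,76);print(np.round(W2L(np.median(P,0)),1),len(P))
E
```

```text
t 51.92 pos [655.3  65.9  49.5] rot [ 3.137 -0.089 -3.053] F [-19.7  -1.3  12.2] w -0.2 q [-0.18  0.9   0.08  1.53 -0.1   0.81  1.6 ]
[658.6   6.2  49.5]
[ 643.4 -110.    69.4] 78
```

play_rows([
  [-5,0,-4],
  [-9,0,-5],
  [-12,0,-6],
  [-15,0,-6],
  [-16,0,-6],
], turn=[0,0,0,0,0], fingers=[0.0,0,0,0,0])

```text
clock: 52.6
eef_pos: [661.3, 66.5, 51.8]
tool_rot: [3.137, -0.112, -3.053]
force: [-21.5, -1.6, 8.1]
width: 0.1
```

```bash
python3 - <<'E'
from h import *
s=st();print(np.round(W2L(s['eef_pos']),1))
im,d=vision.get_image('top');C=cloud('top',d)
P=handle(C,(296,175,322,200),60,76);print(np.round(W2L(np.median(P,0)),1),len(P))
im,_=vision.get_image('scene');cv2.imwrite('pics/s38.png',cv2.resize(im[160:290,300:450],None,fx=5,fy=4.5,interpolation=2))
E
```

```text
t 52.60 pos [661.3  66.5  51.8] rot [ 3.137 -0.112 -3.053] F [-21.5  -1.6   8.1] w 0.1 q [-0.18  0.91  0.08  1.48 -0.1   0.86  1.6 ]
[664.6   6.3  51.8]
[ 648.9 -109.5   69.2] 73
```

View pics/s38.png

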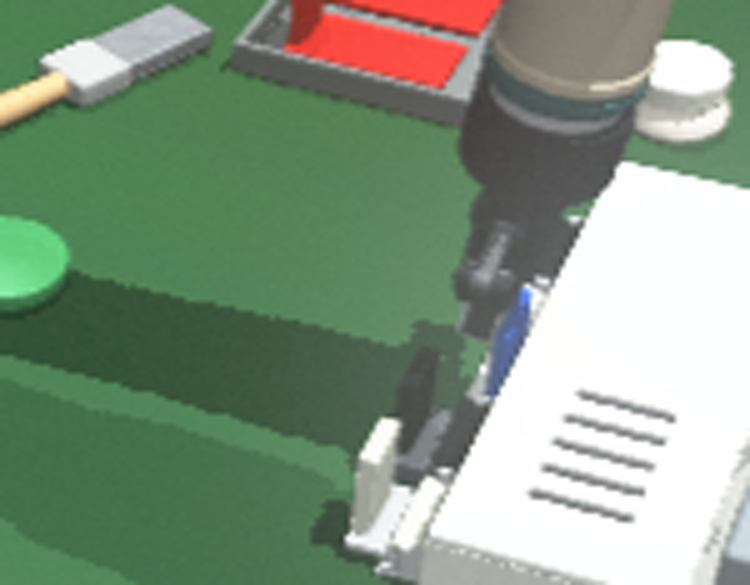

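play_rows([
  [-5,0,-4],
  [-10,0,-6],
  [-14,0,-7],
  [-16,0,-7],
  [-17,0,-7],
], turn=[0,0,0,0,0], fingers=[0.0,0,0,0,0])

```text
clock: 53.32
eef_pos: [660.9, 66.4, 53.2]
tool_rot: [3.137, -0.151, -3.054]
force: [-32.6, -3.4, 10.0]
width: 0.0
```

```bash
python3 - <<'E'
from h import *
s=st();print(np.round(W2L(s['eef_pos']),1))
im,d=vision.get_image('top');C=cloud('top',d)
P=handle(C,(296,170,322,200),60,76);P=P[np.array([W2L(p)[0] for p in P])<680];print(np.round(W2L(np.median(P,0)),1),len(P))
im,_=vision.get_image('scene');cv2.imwrite('pics/s39.png',cv2.resize(im[160:290,300:450],None,fx=5,fy=4.5,interpolation=2))
E
```

```text
t 53.33 pos [660.9  66.4  53.2] rot [ 3.137 -0.151 -3.054] F [-32.6  -3.4  10. ] w 0.0 q [-0.18  0.93  0.09  1.44 -0.1   0.93  1.6 ]
[664.2   6.2  53.2]
[ 648.8 -109.5   69.8] 77
```

View pics/s39.png

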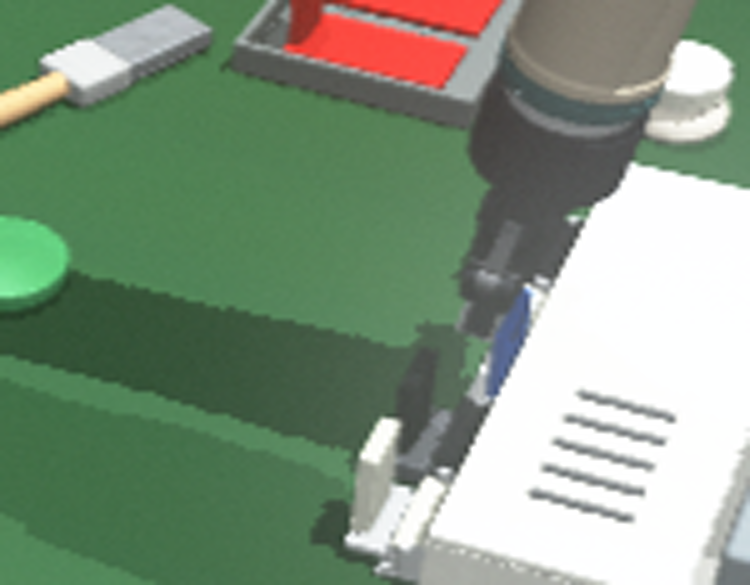

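play_rows([
  [8,0,0],
  [25,0,0],
  [45,0,-10],
  [65,0,-40],
  [80,0,-80],
], turn=[0,0,0,0,0], fingers=[0.0,0,0,0,0])

```text
clock: 54.05
eef_pos: [593.5, 60.1, 144.6]
tool_rot: [3.137, -0.152, -3.054]
force: [1.1, -0.7, -0.5]
width: -0.0
```

play_rows([
  [40,0,-10],
  [80,0,-20],
  [120,0,-30],
  [150,0,-30],
  [150,0,-30],
], turn=[0,0,0,0,0], fingers=[0.0,0,0,0,0])

```text
clock: 54.68
eef_pos: [449.4, 47.2, 197.9]
tool_rot: [3.137, -0.151, -3.054]
force: [0.0, -0.6, 0.2]
width: 0.1
```

```bash
python3 m3.py 40; python3 - <<'E'
from h import *
im,_=vision.get_image('scene');cv2.imwrite('pics/s40.png',cv2.resize(im[170:290,310:450],None,fx=5.4,fy=5,interpolation=2))
im,_=vision.get_image('top');cv2.imwrite('pics/t40c.png',cv2.resize(im[140:230,170:340],None,fx=4.6,fy=4.6,interpolation=2))
E
```

```text
t 54.67 pos [449.4  47.2 197.9] rot [ 3.137 -0.151 -3.054] F [ 0.  -0.6  0.2] w 0.1 q [-0.23  0.48  0.1   1.96 -0.08  0.86  1.58]
[307. 184.] [655.6 -50.3  69.4] L [ 648.4 -109.5   69.4] [656.9 -50.9] [10.8 33.6] 95.6
[281. 186.] [651.2   8.9  69.5] L [649.3 -50.2  69.5] [651.6   8.3] [10.5 33.5] 93.8
[204. 195.] [634.8 178.1  69.1] L [648.4 119.8  69.1] [636.1 179.2] [11.2 34.1] 94.3
[424. 351.] [ 282.6 -300.5   61.4] L [ 254.2 -324.8   61.4] [ 282.3 -300.9] [10.6 32.8] 145.1
```

View pics/s40.png

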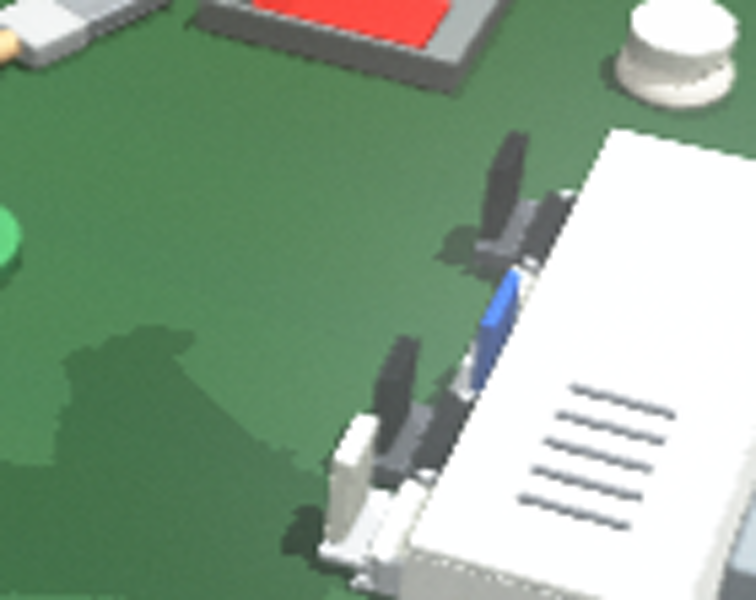

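View pics/t40c.png

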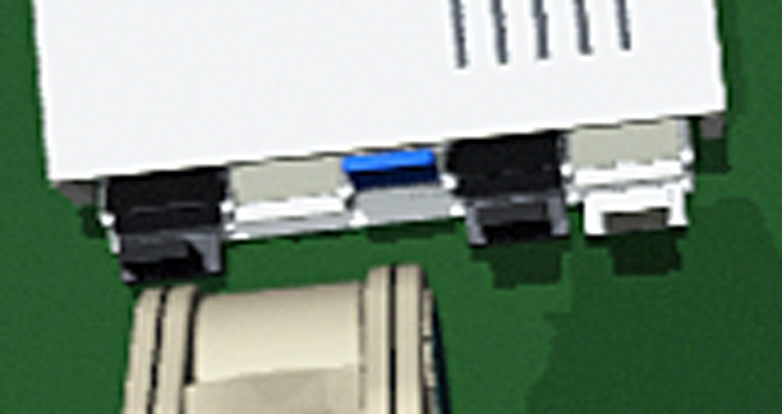

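```bash
python3 - <<'E'
from h import *
im,d=vision.get_image('top');C=cloud('top',d);cv2.imwrite('pics/t41.png',im)
a=cv2.imread('pics/top0.png');D=np.abs(a.astype(int)-im).max(2)
for n,(x0,y0,x1,y1) in dict(bottle=(350,128,382,168),jar=(105,170,145,205),can=(475,238,530,284),lens=(248,285,288,322)).items(): print(n,np.median(D[y0:y1,x0:x1]),np.percentile(D[y0:y1,x0:x1],95))
b=C[230:300,85:160,2];print('blank handles z',np.nanmax(np.where(b<80,b,np.nan)))
for bb,s_,c in blobs((C[...,2]>50)&(C[...,2]<76)&(np.indices(C.shape[:2])[1]<165)&(np.indices(C.shape[:2])[0]>225)&(np.indices(C.shape[:2])[0]<305)&(np.indices(C.shape[:2])[1]>85)): print(c,np.median(C[bb],0).round(1))
E
```

```text
bottle 3.0 6.0
jar 2.0 6.0
can 2.0 7.0
lens 38.5 145.04999999999995
blank handles z 73.45212320503197
[132.10465116 284.65116279] [439.  336.5  66.2]
[101.18571429 286.52857143] [436.7 404.2  66.2]
```

View pics/t41.png

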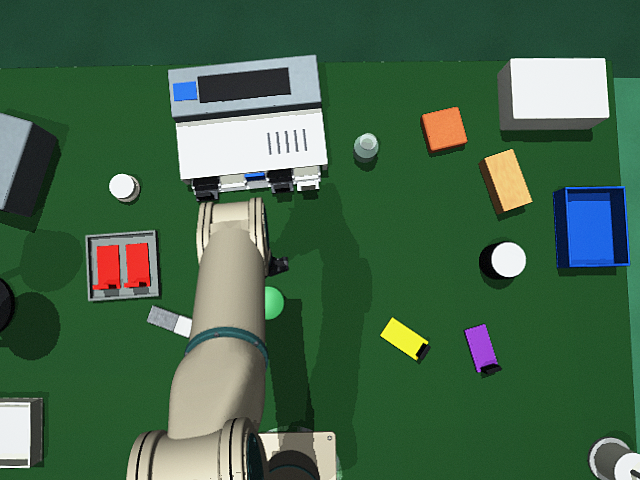

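```bash
python3 -c "
from cell import ctrl
print(ctrl.finish_job())"
```

```text
the job is handed in; nothing more can be done
None
```

I handed the job in at about 55 s. Both red blanks lie flat in the grey tray. The three slides present are in matching bays with their handles towards you, and the drawer is pushed home.

- **Slides:** The thick ones went into bays 1 and 3 and the thin one into bay 4, all with the drawer still open. Each was pushed until it met the back stop at about 6 N. The thin slide was knocked a few centimetres aside early in the run, so I measured it again before picking it up.
- **Drawer:** It took two tool orientations. The first push stalled at about 20 N, so I turned the gripper a quarter turn and pushed on. It moved about 75 mm in all, then stood still under a 33 N push, and stayed there when I backed off. The three handles ended level within 1 mm.
- **Not confirmed:** I inferred that the drawer is home from that firm stop; I could not measure it directly. The 75 mm of travel is right at the low end of the stated 75 to 90 mm opening.
- **Forces and tilt:** Setting down the first blank pressed it on the tray floor with about 50 N, through the fingers. The tool ended tilted about 9° from the pushing.
- **Bystanders:** In the last top picture the bottle, jar and can are unchanged. The lens is partly hidden by the arm, but what shows of it is where it was at the start.

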